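# Charge the ball mill and hold its run button

### The arm

A 6-joint arm with a two-finger parallel gripper is mounted at the origin on a cart in front of the work surface, level with it; the furniture and walls round the work are solid. World frame = base frame: x ahead of the robot, y to its left, z up, the work surface at z = 0. Lengths are in m, angles in rad, forces in N, time in s.
With the tool pointing down it reaches from about 0.375 to 0.9 m from the base axis. Payload 3.1 kg.
Tool frame: the origin (TCP) lies at the very end of the fingers, on their centre line; the grasp point (between the pads) lies 19 mm behind it (hold_point_z is the distance from the TCP to the grasp point, in m); z points along the fingers, x is the direction in which the jaws open and shut, and the axes are right-handed (so a half turn about z gives the same grasp; the last joint's range is limited). The gripper opens to 87 mm and grips with 3 to 60 N. Pads are 19 mm wide; open, the fingers measure 117 mm over their backs; the gripper's body (75 mm by 190 mm) begins 51 mm behind the grasp point.
Start: joints at [1.155, 0.527, 1.433, -0, 1.181, -0.178], TCP at [0.147, 0.607, 0.223] pointing down, gripper open.
Joint ranges: [-3.08, 3.08], [-0.75, 2.2], [0.22, 2.44], [-1.43, 4.57], [0, 2.65], [-2.85, 2.85]. Speed limits (rad/s): [2.79, 2.79, 3.14, 3.14, 3.14, 3.14].

### API

Orientations are given as a unit quaternion [x, y, z, w].
In Python, from rig import * gives the robot as it stands.
- The arm moves only by the tool carry_out, never from a script. Its argument "deltas" is a list of rows, each a list of 7 numbers: the closure, from -1 (fully open) to 1 (shut), then the shift along the tool's x, y, z in units of 25 mm (1.0 is 25 mm), then the turn, a rotation vector about the tool's x, y, z in degrees. In form: [[jaw, x, y, z, rx, ry, rz], ...]. A call has 1 to 8 rows; each row is the pose to reach, as a shift and turn from the pose commanded when the call began, along the tool's axes at that moment; what a row does not reach only later rows make up. A row lasts 1/10 s, in which the tool goes at most 50 mm and 8.59 degrees, less where a joint would pass 70% of its speed; a pose out of reach is approached as far as the arm can. A call with a gripper value outside its range is refused whole. The fingers move at their own pace and stop on an object; "force" is the grip in N (left out, the last holds). Time passes only in rows, so rows that repeat a pose let the fingers close. It gives the time, the measured TCP pose, the force and the opening at its end, in the units of the state.
- get_obs(): the state, without advancing time (a new reading comes with each control period).
- camera(name): name is "side" or "top" or "wrist"; returns (picture, depth): 420x560x3 uint8, red, green, blue; 420x560 float32, m along the optical axis (not along the pixel's ray), 0 where there is no reading.
- camera_info(name): a dict with "mtx" (3x3 intrinsics, pixels), "origin" and "rotation" of the camera in the world. Camera axes: x right, y down, z forward; pixel columns grow to the right and rows downward; lengths in m; the calibration is good to about 2 mm. A picture is of the moment at which its call begins: read the wrist's pose just before it. camera_info takes no time and is no camera call; for the wrist camera it gives the pose at the moment of the call.
- hand_in(): hands the job in, once; it reports no verdict.
Trained networks look in the newest picture that a camera, given by its name, has taken for a name from the list of things; names that differ only in an ending like _2 or _b are one class to them, and where a whole thing is asked for, a point or a joint stands for the part that bears it (a point fixed in the world has none). Each returns a list of dicts, best first, with "score" (0 to 1); they miss things now and then, are a little off and sometimes report something else, mostly with a low value. They report only what shows in the picture. A call takes as long as a camera call. They do not tell look-alikes from the thing itself.
- spot_in(camera, target): "pixel" ([row, column] in pixels, amid what is visible of it).
The state is a dict: "time": time; "q": joint angles; "joint_velocities": joint speeds; "joint_torque": joint torques, N m; "position": TCP position; "tool_rot": TCP orientation; "ft_force": force on the tool from outside, world axes, zero at the start; "moment": the same for the moment, N m; "grip_width": finger opening in m.
Only numpy, scipy, OpenCV 4.12 (cv2) and the standard library are available. Lean on these libraries where they do the work, as an engineer would, in place of code of your own. Each camera call takes 0.05 s, during which the arm holds its last target.

### The job

Use the scoop to carry at least three of the five grinding balls from the tray into the mill's steel jar, without touching the balls with the fingers or leaving any on the bench or in the scoop (the others may stay in the tray), then stand the empty scoop back flat on the open bench, clear of tray and mill, and let go of it. Then press the mill's spring-loaded run button about half-way down (12 mm of its 24 mm) and keep it there, never near the bottom, which trips the drive: the job finishes while you are still holding the button, so do not let it up. Leave the bottle and the vial where they stand.

Things in the scene. Friction and masses are not known exactly. Their poses are not given: they have to be found in the camera images.
- scoop: loose steel scoop, about 0.18 kg, standing on its flat pan: 70 mm long (own x), 69 wide, floor 2 thick; sides 2 thick, 20 to 28 high at the rear, sloping down to the open front with its straight lip. Origin: centre of the pan's underside; lip at x = +35, rear wall x = -35 mm; z up. Balls roll freely on the pan: tip the lip up about 15 degrees to carry them, down 30 or more to pour.
- scoop_grip (a point): middle of the scoop's black handle, the place to grip: at x = -70, y = 0, z = 60 mm in the scoop's frame. The straight handle is 16 mm wide (scoop y), 22 mm thick, 105 mm long and rises backwards from the pan's rear at 45 degrees; upper end at about x = -107, z = 97 mm.
- tray: fixed bright metal tray, open at the top, 78 mm wide inside (own y), walls 3 mm thick. Flat floor, 3 mm thick, from x = -100 to +80 mm, where the far end wall (away from the robot) stands, leaning out by 15 degrees. Rim 32 mm above the bench up to x = +30 mm, 52 mm beyond. Origin: on the underside below y = 0. The balls start at x = +30 to +75 mm; the -x half is empty.
- mill: fixed white bench mill, a low box 170 mm (own x) by 250 mm (own y), deck 55 mm above the bench. On the deck stand an open steel jar (its axis at x = 0, y = +60 mm) and the run button (axis at x = 0, y = -72 mm). Origin: centre of its underside, z up; its front, with a panel, faces -x.
- jar_mouth (a point): centre of the open mouth of the mill's steel jar, at rim height, 125 mm above the bench. Jar 104 mm outside, wall 4 mm, so the opening is 96 mm; inner floor 65 mm below the mouth.
- jar_inside (a point): point on the axis of the jar, 27 mm above its inner floor; a ball anywhere in the jar lies within 47 mm of it
- run_button_top (a point): centre of the top face of the mill's round black push button, 44 mm in diameter, on a grey housing; 91 mm above the bench when released; moves down with it.
- run_button (a joint): travel of the run button, m: 0 released, grows as it is pressed straight down, 0.024 at the bottom stop. A spring pushes it back: about 2.4 N to start it moving, 5.2 N at half travel, 8 N at the bottom. It runs at about half travel (0.012, right between 0.008 and 0.016) and trips beyond 0.020.
- blue_cap_bottle: bystander: loose bottle with a blue cap, 51 mm in diameter, 96 mm high; origin at the centre of its underside
- vial: bystander: loose glass vial with a screw cap, 27 mm in diameter, 60 mm high; origin at the centre of its underside
- ball_1_center (a point): centre of a loose steel grinding ball, 20 mm in diameter, 33 g, rolling freely; one of five alike in the tray
- ball_2_center (a point): centre of a loose steel grinding ball, 20 mm in diameter, 33 g, rolling freely; one of five alike in the tray
- ball_3_center (a point): centre of a loose steel grinding ball, 20 mm in diameter, 33 g, rolling freely; one of five alike in the tray
- ball_4_center (a point): centre of a loose steel grinding ball, 20 mm in diameter, 33 g, rolling freely; one of five alike in the tray
- ball_5_center (a point): centre of a loose steel grinding ball, 20 mm in diameter, 33 g, rolling freely; one of five alike in the tray
Things that resemble listed ones, but are neither listed nor needed, are in the scene too. Leave any blue look-alike of the scoop alone.

How it is judged:
On the way, in this order (a step that is already met when the one before it is completed fails the run):
1. at least three balls lie in the mill's jar ((distance between each of ball_1_center, ball_2_center, ball_3_center and jar_inside below 0.047 m or distance between each of ball_1_center, ball_2_center, ball_4_center and jar_inside below 0.047 m or distance between each of ball_1_center, ball_2_center, ball_5_center and jar_inside below 0.047 m or distance between each of ball_1_center, ball_3_center, ball_4_center and jar_inside below 0.047 m or distance between each of ball_1_center, ball_3_center, ball_5_center and jar_inside below 0.047 m or distance between each of ball_1_center, ball_4_center, ball_5_center and jar_inside below 0.047 m or distance between each of ball_2_center, ball_3_center, ball_4_center and jar_inside below 0.047 m or distance between each of ball_2_center, ball_3_center, ball_5_center and jar_inside below 0.047 m or distance between each of ball_2_center, ball_4_center, ball_5_center and jar_inside below 0.047 m or distance between each of ball_3_center, ball_4_center, ball_5_center and jar_inside below 0.047 m)), for 0.3 s.
2. the scoop stands on the bench, released (height (world z) of scoop below 0.006 m and angle between scoop's own z axis and vertical below 0.15 rad and linear speed of scoop below 0.02 m/s and contact force between the fingers and scoop below 0.1 N and contact force between scoop and tray below 0.05 N and contact force between scoop and mill below 0.05 N), for 0.2 s.
3. the run button is held about half-way down for 1 s (value of joint run_button between 0.008 and 0.016 m and velocity of joint run_button between -0.03 and 0.03 m/s and contact force between any of the fingers, the arm and mill above 1 N), for 1 s.
At the end, for the whole second after the job is handed in: Run button still held by the robot, steady, 8 to 16 mm down; at least three balls in the jar, the rest in jar or tray; scoop at rest, level within 0.15 rad, on the bench itself, not touching tray, mill or fingers (all of step 2 and all of step 3 and (distance between each of ball_1_center, ball_2_center, ball_3_center and jar_inside below 0.047 m or distance between each of ball_1_center, ball_2_center, ball_4_center and jar_inside below 0.047 m or distance between each of ball_1_center, ball_2_center, ball_5_center and jar_inside below 0.047 m or distance between each of ball_1_center, ball_3_center, ball_4_center and jar_inside below 0.047 m or distance between each of ball_1_center, ball_3_center, ball_5_center and jar_inside below 0.047 m or distance between each of ball_1_center, ball_4_center, ball_5_center and jar_inside below 0.047 m or distance between each of ball_2_center, ball_3_center, ball_4_center and jar_inside below 0.047 m or distance between each of ball_2_center, ball_3_center, ball_5_center and jar_inside below 0.047 m or distance between each of ball_2_center, ball_4_center, ball_5_center and jar_inside below 0.047 m or distance between each of ball_3_center, ball_4_center, ball_5_center and jar_inside below 0.047 m) and (distance between ball_1_center and jar_inside below 0.047 m or (x of ball_1_center in the frame of tray between -0.103 and 0.095 m and y of ball_1_center in the frame of tray between -0.043 and 0.043 m and z of ball_1_center in the frame of tray below 0.045 m)) and (distance between ball_2_center and jar_inside below 0.047 m or (x of ball_2_center in the frame of tray between -0.103 and 0.095 m and y of ball_2_center in the frame of tray between -0.043 and 0.043 m and z of ball_2_center in the frame of tray below 0.045 m)) and (distance between ball_3_center and jar_inside below 0.047 m or (x of ball_3_center in the frame of tray between -0.103 and 0.095 m and y of ball_3_center in the frame of tray between -0.043 and 0.043 m and z of ball_3_center in the frame of tray below 0.045 m)) and (distance between ball_4_center and jar_inside below 0.047 m or (x of ball_4_center in the frame of tray between -0.103 and 0.095 m and y of ball_4_center in the frame of tray between -0.043 and 0.043 m and z of ball_4_center in the frame of tray below 0.045 m)) and (distance between ball_5_center and jar_inside below 0.047 m or (x of ball_5_center in the frame of tray between -0.103 and 0.095 m and y of ball_5_center in the frame of tray between -0.043 and 0.043 m and z of ball_5_center in the frame of tray below 0.045 m))); the arm keeps its last pose, push and grip.
It fails at once if the fingers touch a grinding ball (contact force between the fingers and ball_1 above 0.3 N or contact force between the fingers and ball_2 above 0.3 N or contact force between the fingers and ball_3 above 0.3 N or contact force between the fingers and ball_4 above 0.3 N or contact force between the fingers and ball_5 above 0.3 N).
It fails at once if the run button is pressed past 20 mm, which trips the drive (value of joint run_button above 0.02 m).
It fails at once if the bottle or the vial is moved by more than 30 mm or knocked over ((distance of blue_cap_bottle from where it was at the start of the episode above 0.03 m or angle between blue_cap_bottle's own z axis and vertical above 0.6 rad) or (distance of vial from where it was at the start of the episode above 0.03 m or angle between vial's own z axis and vertical above 0.6 rad)).
It also fails if it takes over 69 s, if anything falls off the work surface, if the arm or the gripper's body presses on something with over 40 N, if the wrist force passes 120 N, or if a joint passes its speed limit or range.

## Working session

There is one attempt and no reset: what is moved stays moved. The work goes in short steps, Python scripts to look and compute and a tool call to move; the robot and the scene stay as the last step left them, time stands still between calls to the robot, and variables do not carry over. Pictures are saved under pics/ and viewed, and the job is handed in when it is done.

Besides the shell and the picture viewer there is one more tool, called after "Call:" as a command line: name --pt "numbers of a row" for each row, then --argument value for the rest. carry_out: Moves the arm, as the interface text tells. Its arguments: {"type":"object","properties":{"deltas":{"type":"array"},"force":{"type":"number"}},"required":["deltas"]}

```bash
mkdir -p pics; ls; python3 - <<'E'
from rig import *
import cv2,numpy as np
o=get_obs();print({k:np.round(v,4) for k,v in o.items()})
for n in("top","side"):
    p,d=camera(n);cv2.imwrite(f"pics/{n}0.png",p[:,:,::-1]);np.save(f"pics/{n}0.npy",d)
    i=camera_info(n);print(n,{k:np.round(v,4).tolist() for k,v in i.items()})
    for t in("scoop","scoop_grip","tray","mill","jar_mouth","run_button_top","ball_1_center","blue_cap_bottle","vial"):
        print(t,[(np.round(x["pixel"]).tolist(),round(x["score"],2)) for x in spot_in(n,t)][:6])
print(get_obs()["time"])
E
```

```text
pics
{'time': np.float64(0.0), 'q': array([ 1.1545,  0.5285,  1.4339, -0.    ,  1.1814, -0.1785]), 'joint_velocities': array([-0.0012, -0.0003,  0.0002,  0.0002,  0.0002, -0.0009]), 'joint_torque': array([-1.10000e-03, -4.40040e+01, -1.76594e+01,  6.32000e-02,
        5.82000e-02, -2.00000e-04]), 'position': array([0.1469, 0.6067, 0.2216]), 'tool_rot': array([ 7.860e-01,  6.183e-01, -1.000e-03,  5.000e-04]), 'ft_force': array([ 0.5078, -0.6546, -0.3103]), 'moment': array([-0.0034,  0.0125,  0.0062]), 'grip_width': np.float64(0.0871)}
top {'mtx': [[519.5188, 0.0, 278.2893], [0.0, 519.5188, 206.4741], [0.0, 0.0, 1.0]], 'origin': [0.3656, 0.0708, 1.4197], 'rotation': [-0.6999, 0.7104, -0.0598, 0.0429]}
scoop [([276.0, 406.0], 0.69), ([179.0, 298.0], 0.64)]
scoop_grip [([277.0, 405.0], 0.8), ([194.0, 116.0], 0.59), ([182.0, 298.0], 0.57)]
tray [([214.0, 176.0], 0.96), ([187.0, 172.0], 0.47)]
mill [([206.0, 395.0], 0.94)]
jar_mouth [([205.0, 399.0], 0.59)]
run_button_top [([204.0, 429.0], 0.57)]
ball_1_center []
blue_cap_bottle [([144.0, 242.0], 0.76)]
vial [([152.0, 328.0], 0.61)]
side {'mtx': [[384.8489, 0.0, 281.7925], [0.0, 384.8489, 201.8191], [0.0, 0.0, 1.0]], 'origin': [0.4088, 0.9705, 0.9632], 'rotation': [-0.0856, 0.9123, -0.3994, 0.0294]}
scoop [([200.0, 263.0], 0.94), ([326.0, 236.0], 0.88), ([162.0, 345.0], 0.73)]
scoop_grip [([163.0, 349.0], 0.88), ([327.0, 240.0], 0.87), ([200.0, 263.0], 0.85)]
tray [([137.0, 295.0], 0.51)]
mill [([160.0, 296.0], 0.94)]
jar_mouth [([156.0, 296.0], 0.57), ([184.0, 249.0], 0.28)]
run_button_top [([138.0, 295.0], 0.59), ([200.0, 264.0], 0.47)]
ball_1_center []
blue_cap_bottle [([222.0, 227.0], 0.8), ([139.0, 297.0], 0.34)]
vial [([184.0, 249.0], 0.67)]
1.0
```

View pics/top0.png

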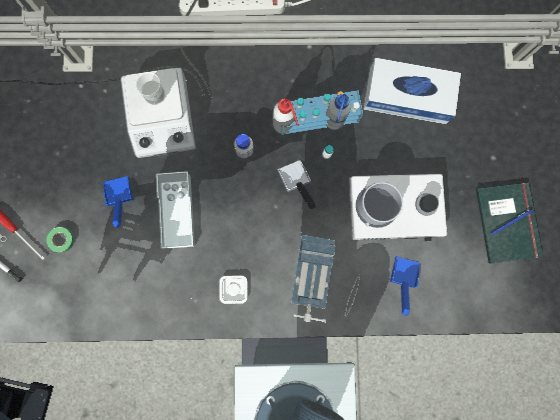

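View pics/side0.png

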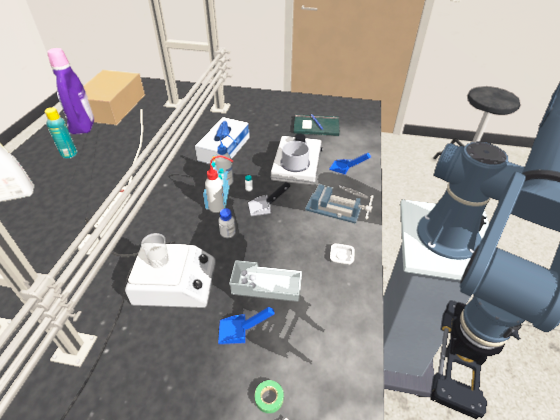

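```bash
cat > h.py <<'E'
import numpy as np,cv2
from scipy.spatial.transform import Rotation as R
from rig import *
def deproj(i,r,c,d):
    K=np.array(i["mtx"]);r=np.asarray(r,float);c=np.asarray(c,float)
    p=np.stack([(c-K[0,2])/K[0,0]*d,(r-K[1,2])/K[1,1]*d,d+0*r],-1)
    return R.from_quat(i["rotation"]).apply(p.reshape(-1,3)).reshape(p.shape)+i["origin"]
def plane(i,r,c,z):
    a=deproj(i,r,c,np.ones_like(np.asarray(r,float)));o=np.array(i["origin"]);v=a-o
    return o+v*((z-o[2])/v[...,2])[...,None]
def proj(i,P):
    K=np.array(i["mtx"]);p=R.from_quat(i["rotation"]).inv().apply(np.atleast_2d(P)-i["origin"])
    return np.stack([p[:,1]/p[:,2]*K[1,1]+K[1,2],p[:,0]/p[:,2]*K[0,0]+K[0,2]],-1)
E
python3 - <<'E'
from h import *
p=cv2.imread("pics/top0.png");d=np.load("pics/top0.npy");i=camera_info("top")
rr,cc=np.mgrid[0:420,0:560];P=deproj(i,rr,cc,d);np.save("pics/P.npy",P)
print(P[260,60],P[170,250],P[270,270])
# height map color
z=np.clip(P[...,2]/0.15,0,1);h=cv2.applyColorMap((z*255).astype(np.uint8),cv2.COLORMAP_JET)
def crop(a,r0,r1,c0,c1,s): return cv2.resize(a[r0:r1,c0:c1],None,fx=s,fy=s,interpolation=cv2.INTER_NEAREST)
def two(n,*a):cv2.imwrite(n,np.hstack([crop(p,*a),crop(h,*a)]))
two("pics/c_scoop.png",150,220,270,325,7)
two("pics/c_tray.png",165,255,150,200,6)
two("pics/c_mill.png",165,250,340,460,3)
E
```

```text
[ 0.43542066  0.62765583 -0.00382914] [ 0.67788088  0.11242327 -0.00364095] [ 0.39946223  0.06049434 -0.00236253]
```

View pics/c_scoop.png

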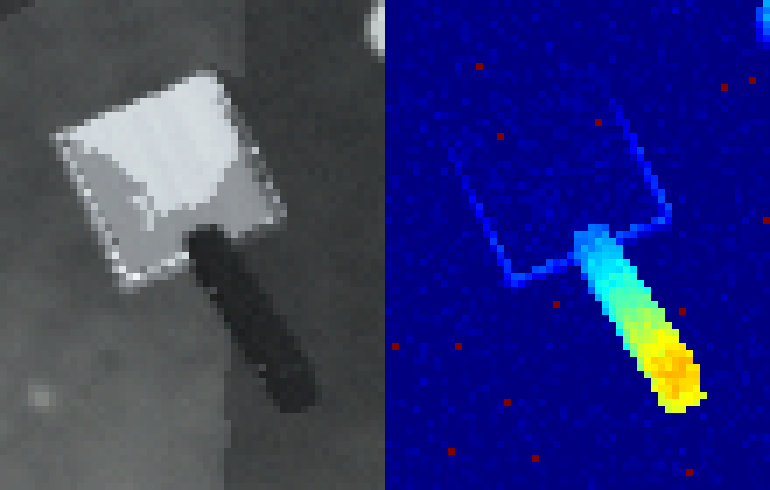

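View pics/c_tray.png

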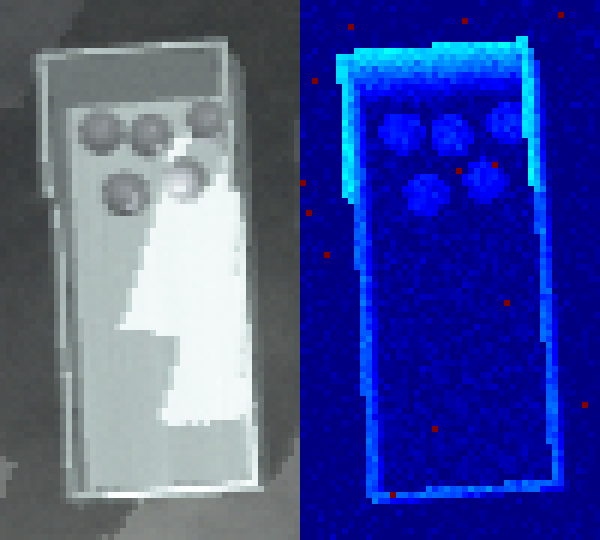

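View pics/c_mill.png

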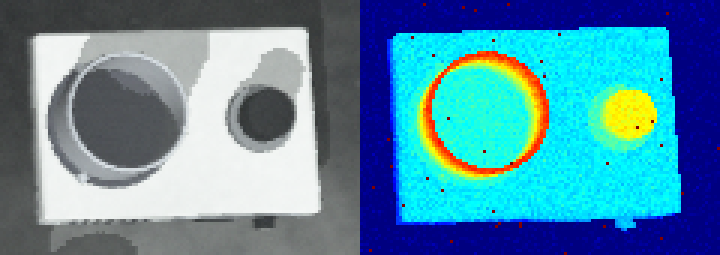

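```bash
cat > fit.py <<'E'
from h import *
from scipy.optimize import least_squares
P=np.load("pics/P.npy").copy();p=cv2.imread("pics/top0.png")
P[...,2]+=0.0033
def reg(r0,r1,c0,c1):
    m=np.zeros(P.shape[:2],bool);m[r0:r1,c0:c1]=1;return m
z=P[...,2]
# scoop handle
m=reg(180,215,290,325)&(z>.035)&(z<.12);H=P[m]
c=H[:,:2].mean(0);u=np.linalg.svd(H[:,:2]-c)[2][0];u*=np.sign(u[0]) 
print("handle c",c,H[:,2].mean(),"yaw",np.degrees(np.arctan2(u[1],u[0])),"ends",(H[:,:2]-c).dot(u).min(),(H[:,:2]-c).dot(u).max())
# pan
m=reg(150,200,270,318)&(z<.03)&(p.min(2)>95);
n,l,s,_=cv2.connectedComponentsWithStats(m.astype(np.uint8));k=1+np.argmax(s[1:,4]);Q=P[l==k]
rc=cv2.minAreaRect((Q[:,:2]*1000).astype(np.float32));print("pan",rc,len(Q))
# tray
m=reg(160,260,145,205)&(z>.018)&(z<.07);Q=P[m];rc=cv2.minAreaRect((Q[:,:2]*1000).astype(np.float32));print("tray",rc)
lo=Q[(Q[:,2]>.026)&(Q[:,2]<.038)&(Q[:,0]<Q[:,0].min()+.12)]
yw=np.array([1,0.])
# lines through side walls
mid=np.median(lo[:,1])
from numpy.polynomial import polynomial as PP
for sgn in(1,-1):
    w=lo[(sgn*(lo[:,1]-mid)>.02)&(lo[:,0]>lo[:,0].min()+.012)]
    a=np.polyfit(w[:,0],w[:,1],1);r=w[:,1]-np.polyval(a,w[:,0]);w=w[abs(r)<.004];a=np.polyfit(w[:,0],w[:,1],1)
    print("wall",sgn,"yaw",np.degrees(np.arctan(a[0])),"y at x=.55",np.polyval(a,.55),len(w))
b=lo[lo[:,0]<lo[:,0].min()+.008];print("near end x",np.percentile(lo[:,0],[1,5]),b.mean(0))
# balls
m=reg(175,205,160,192)&(z>.012)&(z<.03);Q=P[m]
# mill deck, jar, button
m=reg(165,250,340,460)&(z>.045)&(z<.066);Q=P[m];print("deck",cv2.minAreaRect((Q[:,:2]*1000).astype(np.float32)),Q[:,2].mean())
m=reg(165,250,340,460)&(z>.117)&(z<.135);Q=P[m];f=least_squares(lambda t:np.hypot(Q[:,0]-t[0],Q[:,1]-t[1])-t[2],[Q[:,0].mean(),Q[:,1].mean(),.05],loss="soft_l1",f_scale=.002).x;print("jar",f,Q[:,2].mean())
m=reg(165,250,410,460)&(z>.082)&(z<.1);Q=P[m];print("button",Q.mean(0),cv2.minEnclosingCircle((Q[:,:2]*1000).astype(np.float32)))
for n,a in(("bottle",reg(125,165,225,260)),("vial",reg(140,165,318,338))):
    Q=P[a&(z>.03)&(z<.15)];print(n,np.median(Q,0),Q.max(0),Q.min(0))
E
python3 fit.py
```

```text
handle c [ 0.59172841 -0.03575722] 0.0768360876385341 yaw 21.899059665977887 ends -0.03937119094540117 0.045072747281476616
pan ((660.2628173828125, -8.14068603515625), (72.23676300048828, 70.68368530273438), 23.98902130126953) 586
tray ((562.931884765625, 313.579833984375), (199.96206665039062, 85.84284973144531), 3.7968389987945557)
wall 1 yaw 3.7493952328655236 y at x=.55 0.3532594636663527 66
wall -1 yaw 3.4383757005347184 y at x=.55 0.2719902871061714 63
near end x [0.46294425 0.46358531] [0.46560662 0.30928737 0.03369433]
deck ((560.1007690429688, -285.4721374511719), (180.3091278076172, 251.01885986328125), 0.5152893662452698) 0.05834716288186027
jar [ 0.56306675 -0.22518692  0.04972195] 0.1255956390007978
button [ 0.56447711 -0.35531894  0.09548452] ((563.936767578125, -357.7528381347656), 23.017948150634766)
bottle [0.72708798 0.12723302 0.08097832] [0.75674388 0.15289303 0.10704217] [0.71004139 0.1043498  0.03012809]
vial [ 0.71735617 -0.1007986   0.05941984] [ 0.73142085 -0.0899203   0.06890461] [ 0.70687119 -0.11551516  0.03128775]
```

```bash
cat >> h.py <<'E'
def pose(yaw,pitch=0):
    """tool orientation: tool x = scoop y, tool y = scoop x; pitch>0 lip up (deg)"""
    B=np.array([[0,1,0],[1,0,0],[0,0,-1.]]) # columns tool axes in scoop frame
    return R.from_euler("ZY",[yaw,-pitch],degrees=True)*R.from_matrix(B)
def delta(p1,R1,p0=None,R0=None):
    o=get_obs()
    if p0 is None:p0=o["position"]
    if R0 is None:R0=R.from_quat(o["tool_rot"])
    d=R0.inv().apply(np.array(p1)-p0)/.025;w=(R0.inv()*R1).as_rotvec(degrees=True)
    print("delta",np.round(d,3),np.round(w,2),"dist mm",np.linalg.norm(d)*25)
    return d,w
E
python3 - <<'E'
from h import *
delta([.596,-.0355,.17],pose(22.7))
E
```

```text
delta [-20.766  23.505   2.102] [  0.    -0.   -36.32] dist mm 785.8576243623003
```

Call:
carry_out --pt "-1 -20.77 23.5 2.1 0 0 -36.3" --pt "-1 -20.77 23.5 2.1 0 0 -36.3" --pt "-1 -20.77 23.5 2.1 0 0 -36.3" --pt "-1 -20.77 23.5 2.1 0 0 -36.3" --pt "-1 -20.77 23.5 2.1 0 0 -36.3" --pt "-1 -20.77 23.5 2.1 0 0 -36.3" --pt "-1 -20.77 23.5 2.1 0 0 -36.3" --pt "-1 -20.77 23.5 2.1 0 0 -36.3" --force 30

```text
time: 1.8
position: [0.3708, 0.2876, 0.1968]
tool_rot: [0.554, 0.832, 0.001, 0.0]
ft_force: [0.6, 0.4, -0.2]
grip_width: 0.087
```

```bash
python3 - <<'E'
from h import *
delta([.596,-.0355,.17],pose(22.7))
E
```

```text
delta [-15.399   3.324   1.074] [ 0.07 -0.   -0.01] dist mm 394.7658008090334
```

Call:
carry_out --pt "-1 -15.4 3.32 1.07 0 0 0" --pt "-1 -15.4 3.32 1.07 0 0 0" --pt "-1 -15.4 3.32 1.07 0 0 0" --pt "-1 -15.4 3.32 1.07 0 0 0" --pt "-1 -15.4 3.32 1.07 0 0 0" --pt "-1 -15.4 3.32 1.07 0 0 0" --pt "-1 -15.4 3.32 1.07 0 0 0" --pt "-1 -15.4 3.32 1.07 0 0 0"

```text
time: 2.6
position: [0.5961, -0.0366, 0.1698]
tool_rot: [0.555, 0.832, 0.0, 0.0]
ft_force: [0.9, 0.7, 0.0]
grip_width: 0.0871
```

```bash
python3 - <<'E'
from h import *
i=camera_info("wrist");p,d=camera("wrist");cv2.imwrite("pics/w1.png",p[:,:,::-1]);np.save("pics/w1.npy",d)
print(i["origin"],R.from_quat(i["rotation"]).as_matrix()[:,2])
for t in("scoop","scoop_grip"):print(t,[(x["pixel"],x["score"]) for x in spot_in("wrist",t)])
# depth cloud
rr,cc=np.mgrid[0:420,0:560];P=deproj(i,rr,cc,d);np.save("pics/Pw1.npy",P)
delta([.596,-.0355,.17],pose(22.7))
E
```

```text
[ 0.53311164 -0.06199431  0.33206925] [ 0.2271685   0.09404868 -0.96930352]
scoop [([234.7, 283.5], 0.7), ([87.1, 96.2], 0.51)]
scoop_grip [([232.5, 285.3], 0.55)]
delta [ 0.058  0.007 -0.02 ] [ 0.07  0.05 -0.26] dist mm 1.5522843227329721
```

View pics/w1.png

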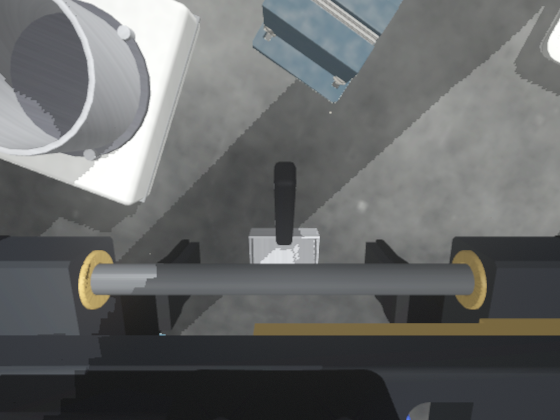

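```bash
python3 - <<'E'
from h import *
P=np.load("pics/Pw1.npy");p=cv2.imread("pics/w1.png")
print("bench z",np.median(P[100:220,370:450,2]))
m=np.zeros(P.shape[:2],bool);m[158:245,268:302]=1;m&=(p.max(2)<60)&(P[...,2]>.03)&(P[...,2]<.12)
H=P[m];c=H.mean(0);u=np.linalg.svd(H-c)[2][0];u*=np.sign(u[0]);print(c,u,np.degrees(np.arctan2(u[1],u[0])))
# axis point where handle's center z=.06: use line xy vs scoop axis
print("y off vs x=.596", c[1]+(0.596-c[0])*u[1]/u[0])
print(H.min(0),H.max(0))
for k in(0,1):pass
top=H[H[:,2]>H[:,2].max()-.006];print("top end",top.mean(0))
E
```

```text
bench z 1.50114096145737e-05
[ 0.58419106 -0.03896634  0.08144678] [ 0.70964026  0.28942311 -0.64237448] 22.187837189789516
y off vs x=.596 -0.03415012724245731
[ 0.55247234 -0.05694704  0.03335173] [ 0.63309855 -0.01490938  0.10395535]
top end [ 0.56599406 -0.046191    0.10101374]
```

```bash
python3 - <<'E'
from h import *
delta([.5952,-.0344,.044],pose(22.3))
E
```

```text
delta [ 0.116 -0.012  5.02 ] [0.07 0.05 0.14] dist mm 125.52864191648045
```

Call:
carry_out --pt "-1 0.1 0 2 0 0 0" --pt "-1 0.1 0 3.5 0 0 0" --pt "-1 0.1 0 4.6 0 0 0" --pt "-1 0.1 0 5.02 0 0 0" --pt "0.2 0.1 0 5.02 0 0 0" --pt "0.7 0.1 0 5.02 0 0 0" --pt "1 0.1 0 5.02 0 0 0" --pt "1 0.1 0 5.02 0 0 0" --force 40

```text
time: 3.55
position: [0.5948, -0.0319, 0.046]
tool_rot: [0.554, 0.832, 0.001, 0.001]
ft_force: [0.5, 0.5, 0.3]
grip_width: 0.0628
```

Call:
carry_out --pt "1 0 0 0 0 0 0" --pt "1 0 0 0 0 0 0" --pt "1 0 0 0 0 0 0" --pt "1 0 0 0 0 0 0"

```text
time: 3.95
position: [0.5937, -0.0318, 0.0444]
tool_rot: [0.554, 0.832, 0.0, -0.0]
ft_force: [-0.1, 0.8, -0.0]
grip_width: 0.0311
```

Call:
carry_out --pt "1 0 0 0 0 0 0" --pt "1 0 0 0 0 0 0" --pt "1 0 0 0 0 0 0" --pt "1 0 0 0 0 0 0" --pt "1 0 0 0 0 0 0"

```text
time: 4.45
position: [0.5938, -0.0319, 0.0443]
tool_rot: [0.554, 0.832, -0.0, 0.0]
ft_force: [-1.1, 0.1, -0.5]
grip_width: 0.0153
```

```bash
cat >> h.py <<'E'
TR=np.array([.5665,.3137]);TY=3.65
def scoop_tcp(org,z,yaw,pitch,off=(-.0703,.0443)):
    """TCP for scoop origin at org (world xy), underside z, yaw, pitch(lip up)"""
    Rs=R.from_euler("ZY",[yaw,-pitch],degrees=True)
    return np.array([org[0],org[1],z])+Rs.apply([off[0],0,off[1]]),pose(yaw,pitch)
def tray_pt(x,y=0):
    a=np.radians(TY);return TR+[x*np.cos(a)-y*np.sin(a),x*np.sin(a)+y*np.cos(a)]
E
python3 - <<'E'
from h import *
p,r=scoop_tcp(tray_pt(-.035),.085,TY,0);print(p)
o=get_obs();p0=o["position"]+[0,0,.1]
delta(p,r,p0=p0)
E
```

```text
[0.4614136  0.30699645 0.1293    ]
delta [14.549  0.339  0.597] [1.000e-02 1.000e-02 1.902e+01] dist mm 364.1404810397333
```

Call:
carry_out --pt "1 0 0 -0.5 0 0 0" --pt "1 0 0 -2 0 0 0" --pt "1 0 0 -4 0 0 0" --pt "1 0 0 -4 0 0 0"

```text
time: 4.85
position: [0.5985, -0.0327, 0.1515]
tool_rot: [0.554, 0.832, 0.002, 0.007]
ft_force: [1.4, -0.2, -1.1]
grip_width: 0.016
```

Call:
carry_out --pt "1 2 0 0.1 0 0 3" --pt "1 4 0.1 0.2 0 0 6" --pt "1 6 0.2 0.3 0 0 10" --pt "1 8 0.3 0.4 0 0 13" --pt "1 10 0.34 0.6 0 0 16" --pt "1 12 0.34 0.6 0 0 19" --pt "1 13.5 0.34 0.6 0 0 19" --pt "1 14.5 0.34 0.6 0 0 19"

```text
time: 5.65
position: [0.4592, 0.3083, 0.129]
tool_rot: [0.683, 0.73, -0.001, -0.001]
ft_force: [0.6, -0.4, -1.1]
grip_width: 0.0153
```

Call:
carry_out --pt "1 0 0 0 0 0 0" --pt "1 0 0 0 0 0 0" --pt "1 0 0 0 0 0 0"

```text
time: 5.95
position: [0.462, 0.3051, 0.1292]
tool_rot: [0.684, 0.729, -0.0, 0.0]
ft_force: [-0.9, -0.5, -1.0]
grip_width: 0.0157
```

```bash
python3 - <<'E'
from h import *
o=get_obs();print(o["position"],o["time"])
for n in("top","side","wrist"):
    i=camera_info(n);p,d=camera(n);np.save(f"pics/{n}2.npy",d);cv2.imwrite(f"pics/{n}2.png",p[:,:,::-1])
    np.save(f"pics/{n}2i.npy",i,allow_pickle=True)
a=cv2.imread("pics/top2.png")[160:260,130:210];b=cv2.imread("pics/side2.png")[200:320,180:340]
cv2.imwrite("pics/tt2.png",cv2.resize(a,None,fx=6,fy=6,interpolation=2));cv2.imwrite("pics/ss2.png",cv2.resize(b,None,fx=4.5,fy=4.5,interpolation=2))
p,r=scoop_tcp(tray_pt(-.035),.085,TY,0);delta(p,r)
E
```

```text
[0.46199414 0.30507953 0.12920165] 5.95
delta [ 0.089 -0.035 -0.   ] [-0.01  0.01 -0.09] dist mm 2.3919353997313064
```

View pics/tt2.png

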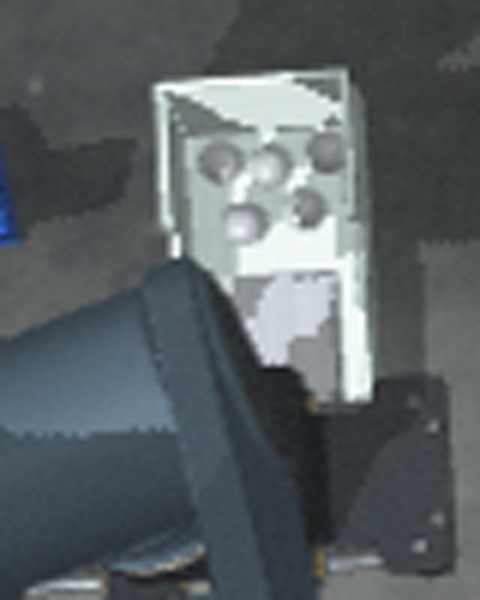

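View pics/ss2.png

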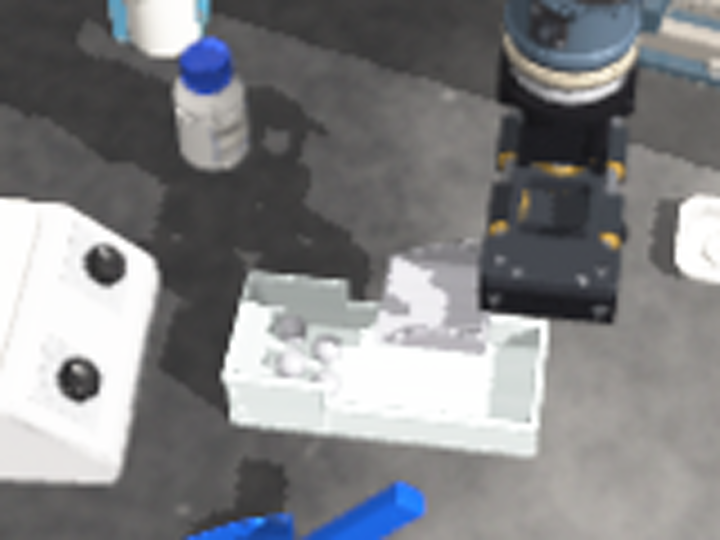

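View pics/wrist2.png

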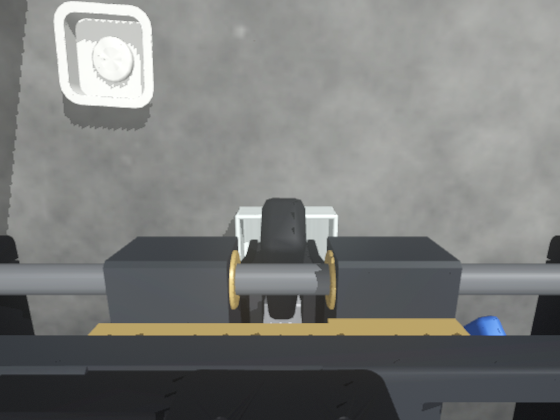

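```bash
python3 - <<'E'
from h import *
d=np.load("pics/top2.npy");i=np.load("pics/top2i.npy",allow_pickle=True).item()
rr,cc=np.mgrid[0:420,0:560];P=deproj(i,rr,cc,d);P[...,2]+=.0033
z=P[...,2];sub=np.s_[200:232,160:200]
print((z[200:228:1,164:196:2]*1000).astype(int))
E
```

```text
[[   7    8    3   16   17    9    9   -1   10    5    8    7    0   33
     4    3]
 [   6    5    6    8    9    9    8    4    5    2    3    9    6   34
     6    1]
 [   5    6    8   11    3    6    9    6    0    5    3    4   11   37
    -1    4]
 [   3    5    9    2    3    2    3    9    7    3    7   10    4   29
     4    3]
 [1423    0    7    2    6    4    1    5    2    4    5    7    2   38
     2    1]
 [ 449    6   12    7    4    4    0   87   89   90   87   92    6   38
     0    1]
 [ 454   95   89   86   90   91   86   91   90   88   90   92    9   33
     5    6]
 [ 459  443   88   93   85   88   89   88   89   90   92   93    5   37
     4    3]
 [ 463  445   88   94   87   93   92   87   91   88   88   89    6   39
     6    3]
 [ 466  455   91   87   92   86   89   88   91   91   87  103    8   35
     7    3]
 [ 469  459  438   89   91   92   84 1423   89   91   85   95    5   40
    11   -3]
 [ 467  462  441   86   94   88   89   93   89   91   84   95    4   39
     7    4]
 [ 473  464  446   89   88   89   87   90   89   89   88   99 1423   40
    12 1
[... 580 characters left out ...]
1   29
    19    7]
 [ 491  473  472  460  442   91   92   87   84   87   84  108    6   33
    19    0]
 [ 493  482  472  465  447  304  302  306   90   89   90  104    2   26
    26    3]
 [ 492  488  474  465  451  421  298  305   89   90   93  108    4    5
    20    2]
 [ 496  493  475  466  455  428  302  305  295   87   92  104    9    2
    22  241]
 [ 500  495  471  468  459  432  303  302  295   89   94  106    2    5
   245  246]
 [ 498  499  477  472  459  440  300  303  301   95   92  108    7    7
   242  243]
 [ 501  503  480  469  462  442  302  299  300  218   87  109    6    6
   243  247]
 [ 502  504  486  470  461  447  304  304  298  222  214  219  218  216
   243  246]]
```

```bash
python3 - <<'E'
from h import *
d=np.load("pics/top2.npy");i=np.load("pics/top2i.npy",allow_pickle=True).item()
p=cv2.imread("pics/top2.png")
rr,cc=np.mgrid[0:420,0:560];P=deproj(i,rr,cc,d);P[...,2]+=.0033
z=P[...,2]
for r in(208,212,216,220,224):print(r,[(c,int(z[r,c]*1000),int(p[r,c].mean())) for c in range(182,196)])
for c in(170,176,182,186):print(c,[(r,int(z[r,c]*1000)) for r in range(202,209)])
# predicted positions
o=np.array([.46199414,.30507953,.12920165]);Rs=R.from_euler("Z",3.7,degrees=True)
org=o-Rs.apply([-.0703,0,.0443])
for q in([.035,-.0345,.002],[.0,-.0345,.02],[-.03,-.0345,.02],[.035,0,.002]):
    w=org+Rs.apply(q);print(q,w,proj(i,w))
for q in ([-.03,-.042,.032],[-.06,-.042,.032],[-.03,-.039,.032]):
    a=np.append(tray_pt(q[0],q[1]),q[2]);print("tray",q,a,proj(i,a))
E
```

```text
208 [(182, 88, 211), (183, 89, 211), (184, 88, 203), (185, 90, 163), (186, 89, 162), (187, 0, 245), (188, 6, 243), (189, 8, 213), (190, 39, 178), (191, 20, 105), (192, 6, 88), (193, 2, 73), (194, 3, 71), (195, 3, 69)]
212 [(182, 89, 214), (183, 88, 210), (184, 88, 196), (185, 91, 128), (186, 99, 153), (187, 7, 246), (188, 1423, 245), (189, 12, 247), (190, 40, 243), (191, 27, 118), (192, 12, 101), (193, 3, 77), (194, 1423, 76), (195, 4, 74)]
216 [(182, 91, 148), (183, 89, 146), (184, 90, 142), (185, 109, 127), (186, 102, 131), (187, 8, 229), (188, 7, 245), (189, 10, 246), (190, 34, 239), (191, 34, 149), (192, 14, 110), (193, 3, 83), (194, 0, 84), (195, -6, 81)]
220 [(182, 87, 147), (183, 88, 147), (184, 84, 144), (185, 109, 144), (186, 108, 111), (187, 6, 203), (188, 6, 246), (189, 9, 244), (190, 33, 237), (191, 36, 208), (192, 19, 109), (193, 5, 92), (194, 0, 84), (195, 1, 87)]
224 [(182, 89, 146), (183, 88, 146), (184, 94, 148), (185, 110, 143), (186, 106, 117), (187, 87, 202), (188, 2, 246), (189, 6, 244), (190, 5, 239), (191, 32, 231), (192, 245, 52), (193, 243, 55), (194, 246, 54
[... 259 characters left out ...]
[(202, 4), (203, 10), (204, 7), (205, 92), (206, 92), (207, 93), (208, 89)]
[0.035, -0.0345, 0.002] [0.56930102 0.27744669 0.08690165] [[204.34627728 185.36137896]]
[0.0, -0.0345, 0.02] [0.53437397 0.27518806 0.10490165] [[216.87097566 185.03294366]]
[-0.03, -0.0345, 0.02] [0.5044365  0.27325209 0.10490165] [[228.59049358 185.68908969]]
[0.035, 0, 0.002] [0.56707465 0.31187478 0.08690165] [[205.3717906  171.96689586]]
tray [-0.03, -0.042, 0.032] [0.53923463 0.26987535 0.032     ] [[218.45075466 191.25041334]]
tray [-0.06, -0.042, 0.032] [0.50929549 0.26796551 0.032     ] [[229.5602434  191.88145304]]
tray [-0.03, -0.039, 0.032] [0.53904365 0.27286927 0.032     ] [[218.53672105 190.12888822]]
```

```bash
python3 - <<'E'
from h import *
d=np.load("pics/wrist2.npy");i=np.load("pics/wrist2i.npy",allow_pickle=True).item();p=cv2.imread("pics/wrist2.png")
rr,cc=np.mgrid[0:420,0:560];P=deproj(i,rr,cc,d)
m=np.zeros(P.shape[:2],bool);m[200:222,225:350]=1;m&=(P[...,2]>.024)&(P[...,2]<.038)
Q=P[m];print("rim pts",len(Q),Q.min(0),Q.max(0),Q.mean(0));
rc=cv2.minAreaRect((Q[:,:2]*1000).astype(np.float32));print(rc)
# rim ends in tray coordinate
a=np.radians(TY);u=np.array([np.cos(a),np.sin(a)]);v=np.array([-np.sin(a),np.cos(a)])
t=(Q[:,:2]-TR);print("tray x,y extents",np.percentile(t@u,[1,50,99]),np.percentile(t@v,[0,1,99,100]))
m=np.zeros(P.shape[:2],bool);m[196:260,255:310]=1;m&=(P[...,2]>.14)&(P[...,2]<.21)&(p.max(2)<90)
H=P[m];t=H[:,:2]-TR;print("handle",len(H),H.mean(0),np.percentile(t@v,[2,50,98]))
for z0 in(.15,.16,.17,.18,.185):
    s=(abs(H[:,2]-z0)<.005);print(z0,s.sum(),np.percentile(t[s]@v,[2,50,98]),np.median(t[s]@u))
o=get_obs();print(o["position"],o["time"],"tool in tray y",(o["position"][:2]-TR)@v)
E
```

```text
rim pts 381 [0.45905108 0.2664315  0.02409538] [0.47146691 0.35044693 0.03341514] [0.46341301 0.31016212 0.0306034 ]
((464.78955078125, 308.3466796875), (7.228474140167236, 84.12837219238281), 4.5813212394714355)
tray x,y extents [-0.10501164 -0.10342396 -0.09889529] [-0.04091207 -0.04014887  0.04312965  0.04315758]
handle 2567 [0.42929655 0.30306882 0.18132626] [-0.0128664  -0.00223397  0.00870137]
0.15 95 [-0.01461727 -0.01195737  0.01063556] -0.1155195480653333Traceback (most recent call last):
  File "<stdin>", line 13, in <module>
    return _quantile_unchecked(
        a, q, axis, out, overwrite_input, method, keepdims, weights)
    return _ureduce(a,
                    func=_quantile_ureduce_func,
    ...<5 lines>...
                    overwrite_input=overwrite_input,
                    method=method)
    r = func(a, **kwargs)
    result = _quantile(arr,
                       quantiles=q,
    ...<2 lines>...
                       out=out,
                       weights=wgt)
    slices_having_nans = np.isnan(arr[-1, ...])
                                  ~~~^^^^^^^^^
IndexError: index -1 is out of bounds for axis 0 with size 0
```

Call:
carry_out --pt "1 0.16 -0.03 0.6 0 0 0" --pt "1 0.16 -0.03 1.2 0 0 0" --pt "1 0.16 -0.03 1.7 0 0 0" --pt "1 0.16 -0.03 1.7 0 0 0" --pt "1 0.16 -0.03 1.7 0 0 0"

```text
time: 6.6
position: [0.461, 0.3095, 0.0866]
tool_rot: [0.684, 0.729, -0.0, -0.0]
ft_force: [0.3, -0.1, -2.1]
grip_width: 0.0157
```

```bash
cat > look.py <<'E'
from h import *
import sys
k=sys.argv[1]
o=get_obs();a=np.radians(TY);u=np.array([np.cos(a),np.sin(a)]);v=np.array([-np.sin(a),np.cos(a)])
print(o["position"],o["time"],o["ft_force"],"tray xy",(o["position"][:2]-TR)@u,(o["position"][:2]-TR)@v)
for n in("top","side","wrist"):
    i=camera_info(n);p,d=camera(n);np.save(f"pics/{n}{k}.npy",d);cv2.imwrite(f"pics/{n}{k}.png",p[:,:,::-1])
    rr,cc=np.mgrid[0:420,0:560];P=deproj(i,rr,cc,d)
    if n=="top":
        P[...,2]+=.0033;z=P[...,2]
        for r in(208,212,216,220,224):print(r,[(c,int(z[r,c]*1000),int(p[r,c].mean())) for c in range(183,194)])
    if n=="wrist":
        m=np.zeros(P.shape[:2],bool);m[190:260,215:365]=1;m&=(P[...,2]>.024)&(P[...,2]<.038)
        Q=P[m];t=(Q[:,:2]-TR);s=(t@u<-.098);t=t[s];print("rim",len(t),np.percentile(t@u,[1,50,99]),np.percentile(t@v,[0,1,99,100]))
        zt=.0443+52*.707e-3+.01
        m=np.zeros(P.shape[:2],bool);m[190:290,245:320]=1;hz=o["position"][2];m&=(P[...,2]>hz+.04)&(P[...,2]<hz+.065)&(p.max(2)<90)
        t=P[m][:,:2]-TR;print("handle",m.sum(),np.percentile(t@v,[2,50,98]),P[m][:,2].max())
a=cv2.imread(f"pics/top{k}.png")[160:260,130:210];b=cv2.imread(f"pics/side{k}.png")[200:320,180:340]
a=cv2.resize(a,(448,560),interpolation=2);b=cv2.resize(b,None,fx=2.2,fy=2.2,interpolation=2)
im=np.zeros((560,800,3),np.uint8);im[:,:448]=a;im[:264,448:800]=b;im[290:554,448:800]=cv2.resize(cv2.imread(f"pics/wrist{k}.png"),(352,264))
cv2.imwrite(f"pics/m{k}.png",im)
E
python3 look.py 3
```

```text
[0.4610082  0.30951076 0.08663669] 6.6 [ 0.31310472 -0.12890629 -2.08957992] tray xy -0.10554450814205649 0.002535017621935867
208 [(183, 45, 148), (184, 47, 148), (185, 41, 160), (186, 1423, 188), (187, 47, 155), (188, 4, 181), (189, 6, 164), (190, 31, 178), (191, 25, 108), (192, 4, 88), (193, 6, 67)]
212 [(183, 47, 212), (184, 45, 212), (185, 45, 194), (186, 48, 129), (187, 51, 140), (188, 10, 187), (189, 4, 188), (190, 38, 177), (191, 29, 118), (192, 6, 99), (193, 4, 77)]
216 [(183, 42, 212), (184, 50, 198), (185, 40, 144), (186, 63, 137), (187, 53, 117), (188, 6, 187), (189, 3, 182), (190, 36, 168), (191, 36, 142), (192, 19, 105), (193, 3, 84)]
220 [(183, 49, 150), (184, 44, 146), (185, 47, 150), (186, 67, 164), (187, 57, 152), (188, 1, 245), (189, 8, 241), (190, 31, 203), (191, 35, 178), (192, 14, 106), (193, 0, 89)]
224 [(183, 47, 146), (184, 49, 145), (185, 50, 143), (186, 68, 135), (187, 56, 127), (188, 5, 229), (189, 10, 242), (190, 7, 219), (191, 37, 175), (192, 21, 98), (193, 3, 95)]
rim 555 [-0.10480747 -0.10385246 -0.10068644] [-0.04020898 -0.03951065  0.04300293  0.04387763]
handle 2561 [-0.00381765  0.00317706  0.01087787] 0.14800758981253942
```

View pics/m3.png

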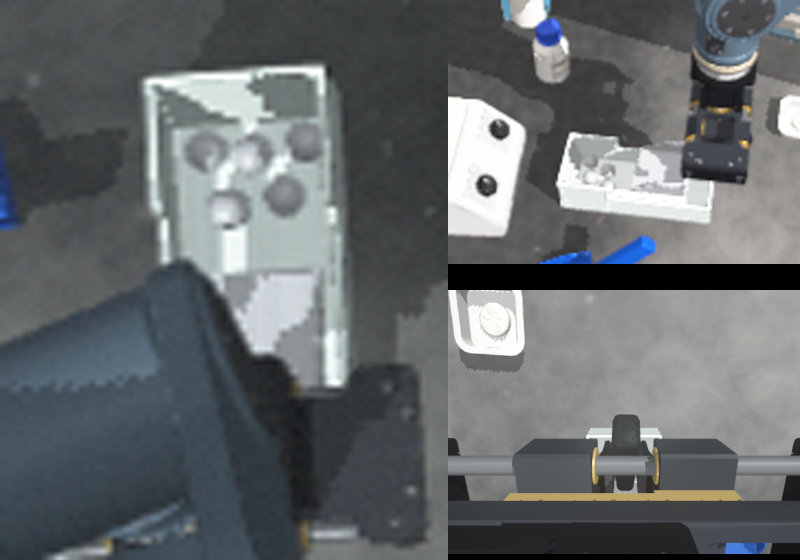

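```bash
python3 - <<'E'
from h import *
i=camera_info("top");a=np.radians(TY);u=np.array([np.cos(a),np.sin(a)]);v=np.array([-np.sin(a),np.cos(a)])
def ty(r,c,z):
    w=plane(i,np.array(r),np.array(c),z)[:2]-TR;return np.round([w@u,w@v],4)
for r in(212,218,224):print("scoop R",[ty(r,c,.066) for c in(187,187.5,188)],"tray outer",[ty(r,c,.032) for c in(191,191.5,192)])
E
```

```text
scoop R [array([-0.0167, -0.0365]), array([-0.0168, -0.0378]), array([-0.0169, -0.0391])] tray outer [array([-0.0125, -0.0423]), array([-0.0126, -0.0436]), array([-0.0127, -0.045 ])]
scoop R [array([-0.0325, -0.0356]), array([-0.0326, -0.0369]), array([-0.0327, -0.0382])] tray outer [array([-0.0287, -0.0414]), array([-0.0288, -0.0427]), array([-0.0289, -0.0441])]
scoop R [array([-0.0483, -0.0348]), array([-0.0484, -0.0361]), array([-0.0485, -0.0373])] tray outer [array([-0.0449, -0.0405]), array([-0.045 , -0.0418]), array([-0.0451, -0.0432])]
```

Call:
carry_out --pt "1 0 0 0.4 0 0 0" --pt "1 0 0 0.8 0 0 0" --pt "1 0 0 1.1 0 0 0" --pt "1 0 0 1.4 0 0 0" --pt "1 0 0 1.4 0 0 0" --pt "1 0 0 1.4 0 0 0"

```text
time: 7.35
position: [0.4606, 0.3098, 0.0514]
tool_rot: [0.684, 0.729, -0.0, -0.0]
ft_force: [-0.1, -0.4, -2.3]
grip_width: 0.0159
```

```bash
python3 look.py 4
```

```text
[0.46063484 0.3098371  0.05136685] 7.35 [-0.12484013 -0.41725066 -2.32403176] tray xy -0.10589633843818089 0.0028844608084835402
208 [(183, 7, 185), (184, 6, 186), (185, 4, 189), (186, 6, 187), (187, 5, 186), (188, 5, 181), (189, 6, 165), (190, 36, 179), (191, 17, 103), (192, 3, 86), (193, 1, 71)]
212 [(183, 6, 217), (184, 8, 214), (185, 12, 212), (186, 5, 211), (187, 7, 204), (188, 12, 168), (189, 0, 162), (190, 35, 177), (191, 25, 119), (192, 10, 98), (193, -1, 77)]
216 [(183, 5, 213), (184, 10, 214), (185, 16, 213), (186, 10, 200), (187, 9, 148), (188, 15, 147), (189, 17, 145), (190, 33, 167), (191, 33, 141), (192, 13, 107), (193, 6, 80)]
220 [(183, 12, 202), (184, 17, 150), (185, 8, 150), (186, 11, 146), (187, 9, 143), (188, 26, 124), (189, 15, 125), (190, 34, 170), (191, 34, 179), (192, 18, 108), (193, 3, 89)]
224 [(183, 11, 148), (184, 8, 149), (185, 5, 147), (186, 11, 144), (187, 14, 155), (188, 32, 174), (189, 17, 117), (190, 4, 189), (191, 34, 174), (192, 19, 98), (193, 3, 96)]
rim 160 [-0.10500168 -0.10412138 -0.10098888] [-0.02296897 -0.02261169  0.02996816  0.03030333]
handle 2701 [-0.00378848  0.00363917  0.01105551] 0.11284379241907941
```

View pics/m4.png

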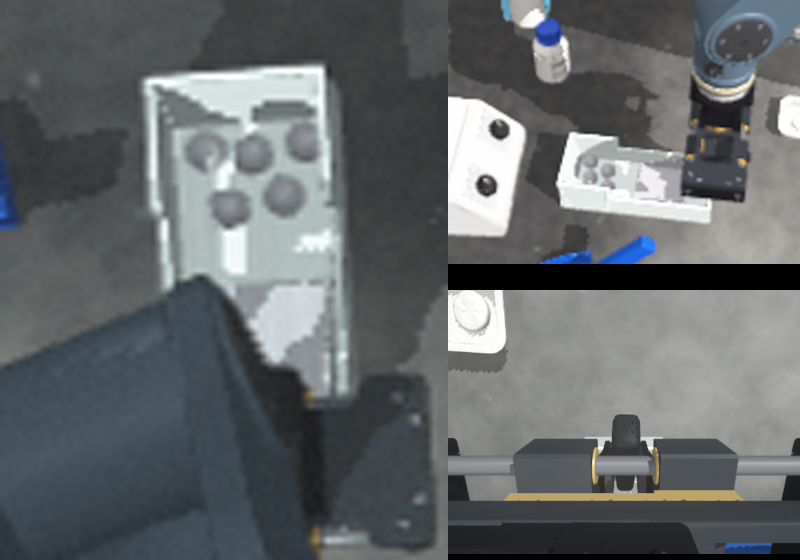

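Call:
carry_out --pt "1 0 0 0.04 1 0 0" --pt "1 0 0 0.08 1.5 0 0" --pt "1 0 0 0.08 1.5 0 0" --pt "1 0 0 0.08 1.5 0 0"

```text
time: 7.9
position: [0.4613, 0.31, 0.0499]
tool_rot: [0.684, 0.729, -0.009, -0.009]
ft_force: [-0.3, 0.1, -0.2]
grip_width: 0.0152
```

Call:
carry_out --pt "1 0 0.2 0.02 0 0 0" --pt "1 0 0.5 0.02 0 0 0" --pt "1 0 0.8 0.01 0 0 0" --pt "1 0 1.1 0.0 0 0 0" --pt "1 0 1.4 0 0 0 0" --pt "1 0 1.6 0 0 0 0" --pt "1 0 1.8 -0.01 0 0 0" --pt "1 0 2.0 -0.01 0 0 0"

```text
time: 8.7
position: [0.5101, 0.313, 0.049]
tool_rot: [0.684, 0.729, -0.01, -0.01]
ft_force: [-5.0, 0.0, 6.7]
grip_width: 0.0159
```

```bash
python3 look.py 5 | grep -v '^2'; python3 -c "
from h import *
a=cv2.imread('pics/side5.png')[225:305,215:315];cv2.imwrite('pics/s5.png',cv2.resize(a,None,fx=7,fy=7,interpolation=2))"
```

```text
[0.51010452 0.31299317 0.04896388] 8.7 [-4.96596415  0.04216918  6.74753012] tray xy -0.05632607857825584 0.002884820340985687Traceback (most recent call last):
  File "look.py", line 14, in <module>
    Q=P[m];t=(Q[:,:2]-TR);s=(t@u<-.098);t=t[s];print("rim",len(t),np.percentile(t@u,[1,50,99]),np.percentile(t@v,[0,1,99,100]))
                                                                  ~~~~~~~~~~~~~^^^^^^^^^^^^^^^
    return _quantile_unchecked(
        a, q, axis, out, overwrite_input, method, keepdims, weights)
    return _ureduce(a,
                    func=_quantile_ureduce_func,
    ...<5 lines>...
                    overwrite_input=overwrite_input,
                    method=method)
    r = func(a, **kwargs)
    result = _quantile(arr,
                       quantiles=q,
    ...<2 lines>...
                       out=out,
                       weights=wgt)
    slices_having_nans = np.isnan(arr[-1, ...])
                                  ~~~^^^^^^^^^
IndexError: index -1 is out of bounds for axis 0 with size 0
```

View pics/s5.png

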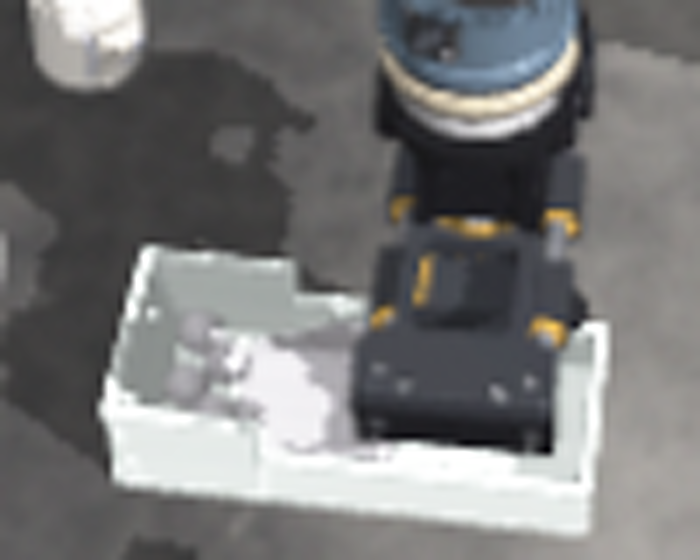

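Call:
carry_out --pt "1 0 0.2 -0.02 0 0 0" --pt "1 0 0.4 -0.02 0 0 0" --pt "1 0 0.6 -0.03 0 0 0" --pt "1 0 0.8 -0.03 0 0 0" --pt "1 0 0.95 -0.04 0 0 0" --pt "1 0 1.1 -0.04 0 0 0"

```text
time: 9.45
position: [0.5358, 0.3146, 0.0492]
tool_rot: [0.684, 0.729, -0.012, -0.011]
ft_force: [-7.1, -1.2, 8.0]
grip_width: 0.0156
```

```bash
sed -i 's/Q=P\[m\];t=(Q/continue;Q=P[m];t=(Q/' look.py; python3 look.py 6 | grep -v '^2'; python3 -c "
from h import *
a=cv2.imread('pics/side6.png')[225:305,215:315];b=cv2.imread('pics/top6.png')[165:235,145:205]
im=np.hstack([cv2.resize(a,(500,400),interpolation=2),cv2.resize(b,(300,350),interpolation=2)[:400] if 0 else cv2.copyMakeBorder(cv2.resize(b,(300,350),interpolation=2),0,50,0,0,0)]);cv2.imwrite('pics/s6.png',im)"
```

```text
[0.5358076  0.31456165 0.04915422] 9.45 [-7.1323178  -1.15027861  8.01124772] tray xy -0.030575285828137365 0.002813826239876879
```

View pics/s6.png

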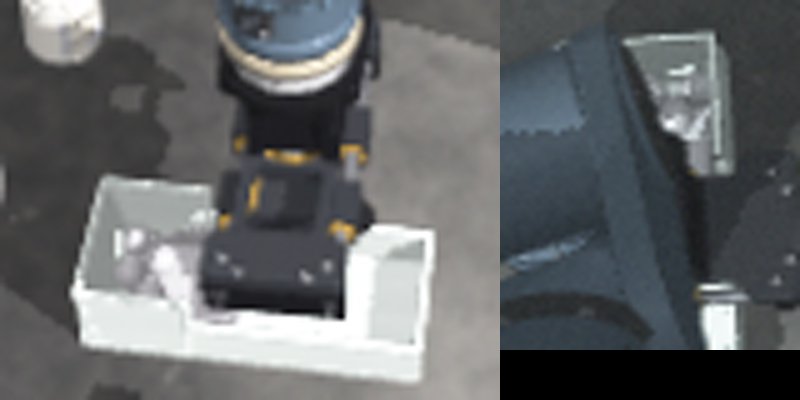

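Call:
carry_out --pt "1 0 0.08 -0.02 0 0 0" --pt "1 0 0.16 -0.02 0 0 0" --pt "1 0 0.24 -0.02 0 0 0" --pt "1 0 0.24 -0.02 0 0 0"

```text
time: 10.0
position: [0.5419, 0.3149, 0.0493]
tool_rot: [0.684, 0.729, -0.012, -0.01]
ft_force: [-6.6, -0.3, 7.2]
grip_width: 0.0153
```

Call:
carry_out --pt "1 0 0.06 0 0 0 0" --pt "1 0 0.12 0 0 0 0" --pt "1 0 0.12 0 0 0 0"

```text
time: 10.3
position: [0.5419, 0.3146, 0.049]
tool_rot: [0.684, 0.729, -0.014, -0.012]
ft_force: [-11.2, -0.3, 9.9]
grip_width: 0.0157
```

```bash
cat > v.py <<'E'
from h import *
import sys
k=sys.argv[1];o=get_obs();print(o["position"],o["time"],o["ft_force"],o["grip_width"])
ims=[]
for n in("side","top"):
    p,d=camera(n);np.save(f"pics/{n}{k}.npy",d);cv2.imwrite(f"pics/{n}{k}.png",p[:,:,::-1])
a=cv2.imread(f'pics/side{k}.png')[225:305,215:315];b=cv2.imread(f'pics/top{k}.png')[165:235,145:205]
cv2.imwrite(f'pics/s{k}.png',np.hstack([cv2.resize(a,(500,400),interpolation=2),cv2.copyMakeBorder(cv2.resize(b,(300,350),interpolation=2),0,50,0,0,0)]))
E
python3 v.py 7
```

```text
[0.54193596 0.31463474 0.04903663] 10.3 [-11.15801141  -0.31788192   9.87342083] 0.015714394837861183
```

View pics/s7.png

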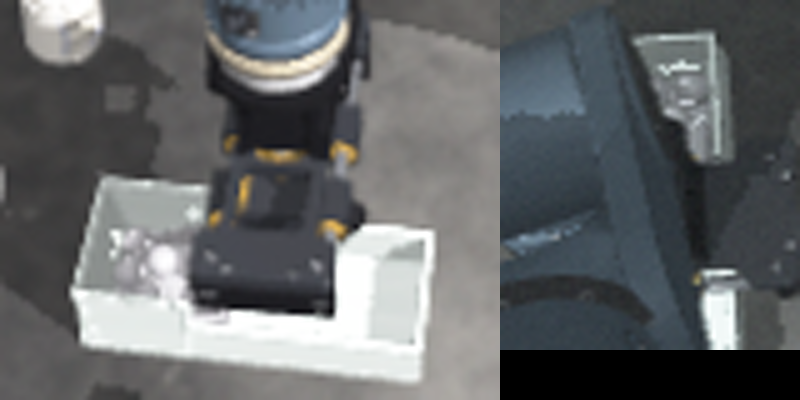

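Call:
carry_out --pt "1 0 -0.04 0.05 -3 0 0" --pt "1 0 -0.09 0.11 -5.7 0 0" --pt "1 0 -0.15 0.17 -8.7 0 0" --pt "1 0 -0.21 0.24 -11.7 0 0" --pt "1 0 -0.27 0.3 -14.7 0 0" --pt "1 0 -0.32 0.34 -17.7 0 0" --pt "1 0 -0.32 0.34 -17.7 0 0" --pt "1 0 -0.32 0.34 -17.7 0 0"

```text
time: 11.2
position: [0.5389, 0.3148, 0.0401]
tool_rot: [0.677, 0.722, 0.102, 0.096]
ft_force: [-0.0, 0.3, -3.2]
grip_width: 0.0154
```

```bash
python3 v.py 8
```

```text
[0.53890381 0.31481319 0.04013658] 11.2 [-0.01237937  0.25281849 -3.20344984] 0.015357307031877545
```

View pics/s8.png

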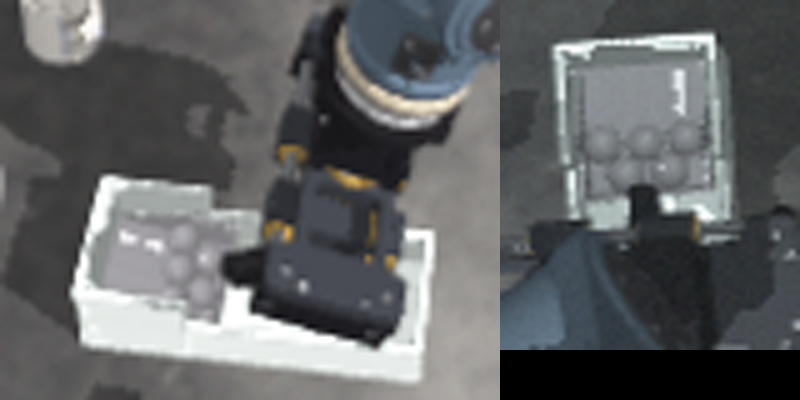

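```bash
cat >> h.py <<'E'
JAR=np.array([.5635,-.2255])
def lip_tcp(s,zl,yaw,pitch,j=JAR):
    a=np.radians(yaw);Rs=R.from_euler("ZY",[yaw,-pitch],degrees=True)
    L=np.array([j[0]+s*np.cos(a),j[1]+s*np.sin(a),zl])
    return L+Rs.apply([-.1053,0,.0423]),pose(yaw,pitch)
E
python3 - <<'E'
from h import *
o=get_obs();R0=R.from_quat(o["tool_rot"])
print("pitch", R0.as_matrix()[2,1])
delta(o["position"]+[-.01,0,.14],R0)
p0=o["position"]+[-.01,0,.14]
p,r=lip_tcp(-.02,.19,-15,17);print(p)
delta(p,r,p0,R0)
E
```

```text
pitch 0.27870468102210677
delta [ 0.026  1.177 -5.489] [0. 0. 0.] dist mm 140.35668847618203
[ 0.43496791 -0.19105993  0.19966495]
delta [-19.958  -4.66   -2.14 ] [-0.81 -5.33 17.86] dist mm 515.1542869177227
```

Call:
carry_out --pt "1 0 0.1 -0.4 0 0 0" --pt "1 0 0.25 -1.1 0 0 0" --pt "1 0 0.43 -2.0 0 0 0" --pt "1 0 0.64 -3.0 0 0 0" --pt "1 0 0.86 -4.0 0 0 0" --pt "1 0.02 1.05 -4.9 0 0 0" --pt "1 0.02 1.15 -5.4 0 0 0" --pt "1 0.02 1.15 -5.4 0 0 0"

```text
time: 12.1
position: [0.5305, 0.3155, 0.1817]
tool_rot: [0.677, 0.722, 0.105, 0.097]
ft_force: [0.0, 1.0, -2.7]
grip_width: 0.0157
```

```bash
python3 v.py 9;python3 - <<'E'
from h import *
p,r=lip_tcp(-.02,.19,-15,17)
delta(p,r)
E
```

```text
[0.53046201 0.31545472 0.18165455] 12.1 [ 0.03388009  0.9855197  -2.7327534 ] 0.015692987346356702
delta [-19.943  -4.593  -2.212] [-0.83 -5.32 17.88] dist mm 514.6050387105034
```

View pics/s9.png

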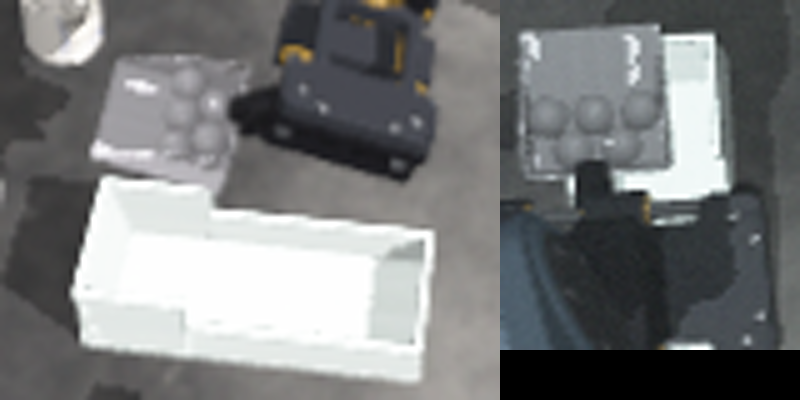

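Call:
carry_out --pt "1 -0.2 -0.05 -0.02 0 0 0.2" --pt "1 -0.8 -0.18 -0.09 0 -0.2 0.7" --pt "1 -1.8 -0.41 -0.2 -0.1 -0.5 1.6" --pt "1 -3.0 -0.69 -0.33 -0.1 -0.8 2.7" --pt "1 -4.3 -0.99 -0.48 -0.2 -1.2 3.9" --pt "1 -5.7 -1.31 -0.63 -0.25 -1.5 5.1" --pt "1 -7.1 -1.63 -0.79 -0.3 -1.9 6.4" --pt "1 -8.5 -1.96 -0.94 -0.35 -2.3 7.6"

```text
time: 13.0
position: [0.4874, 0.0971, 0.1869]
tool_rot: [0.726, 0.673, 0.096, 0.105]
ft_force: [0.7, -0.1, -3.9]
grip_width: 0.0157
```

```bash
python3 - <<'E'
from h import *
p,r=lip_tcp(-.02,.19,-15,17)
delta(p,r)
E
```

```text
delta [-11.655  -1.034  -0.814] [-0.55 -2.96 10.25] dist mm 293.2196987097492
```

Call:
carry_out --pt "1 -1.4 -0.12 -0.1 -0.1 -0.35 1.2" --pt "1 -2.8 -0.25 -0.2 -0.1 -0.7 2.5" --pt "1 -4.2 -0.37 -0.3 -0.2 -1.1 3.7" --pt "1 -5.6 -0.5 -0.4 -0.25 -1.4 5" --pt "1 -7.0 -0.62 -0.5 -0.3 -1.8 6.2" --pt "1 -8.4 -0.75 -0.6 -0.4 -2.1 7.4" --pt "1 -9.6 -0.85 -0.67 -0.45 -2.4 8.5" --pt "1 -10.6 -0.94 -0.74 -0.5 -2.7 9.3"

```text
time: 13.8
position: [0.44, -0.165, 0.1984]
tool_rot: [0.78, 0.608, 0.091, 0.116]
ft_force: [0.5, -0.2, -2.7]
grip_width: 0.0156
```

Call:
carry_out --pt "1 -0.6 -0.05 -0.04 0 -0.2 0.6" --pt "1 -1.0 -0.09 -0.07 0 -0.25 0.9" --pt "1 -1.0 -0.09 -0.07 0 -0.25 0.9" --pt "1 -1.0 -0.09 -0.07 0 -0.25 0.9"

```text
time: 14.2
position: [0.4322, -0.186, 0.1995]
tool_rot: [0.784, 0.603, 0.091, 0.116]
ft_force: [0.8, 0.6, -4.6]
grip_width: 0.0156
```

```bash
cat > vj.py <<'E'
from h import *
import sys
k=sys.argv[1];o=get_obs();print(o["position"],o["time"],o["ft_force"],o["grip_width"])
for n in("side","top"):
    p,d=camera(n);np.save(f"pics/{n}{k}.npy",d);cv2.imwrite(f"pics/{n}{k}.png",p[:,:,::-1])
a=cv2.imread(f'pics/side{k}.png')[110:210,240:365];b=cv2.imread(f'pics/top{k}.png')[150:250,330:455]
cv2.imwrite(f'pics/s{k}.png',np.hstack([cv2.resize(x,(400,320),interpolation=2) for x in(a,b)]))
E
python3 vj.py 10; python3 - <<'E'
from h import *
p,r=lip_tcp(-.02,.155,-15,17);delta(p,r)
E
```

```text
[ 0.43222802 -0.186008    0.1994861 ] 14.2 [ 0.76440098  0.55918223 -4.5595376 ] 0.015623479404966403
delta [-0.192 -0.267  1.38 ] [-0.   -0.15  0.14] dist mm 35.46806839144836
```

View pics/s10.png

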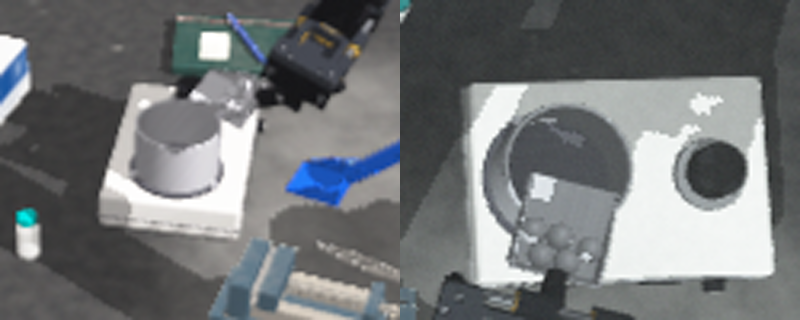

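```bash
python3 - <<'E'
from h import *
for pt,zl,s in((17,.158,-.02),(9,.155,-.02),(2,.155,-.02),(-5,.155,-.02)):
    p,r=lip_tcp(s,zl,-15,pt);print(pt,end=" ");delta(p,r)
E
```

```text
17 delta [-0.192 -0.232  1.265] [-0.   -0.15  0.14] dist mm 32.515507341908005
9 delta [-0.191  0.009  0.81 ] [ 8.   -0.13  0.15] dist mm 20.815490556248527
2 delta [-0.191  0.314  0.347] [15.   -0.13  0.16] dist mm 12.647076674588478
-5 delta [-0.191  0.673 -0.075] [22.   -0.12  0.17] dist mm 17.59279360531983
```

Call:
carry_out --pt "1 -0.1 -0.1 0.4 0 0 0" --pt "1 -0.19 -0.2 0.9 0 0 0" --pt "1 -0.19 -0.23 1.26 0 0 0" --pt "1 -0.19 -0.11 1.03 4 0 0" --pt "1 -0.19 0.01 0.81 8 0 0" --pt "1 -0.19 0.15 0.58 11.5 0 0" --pt "1 -0.19 0.31 0.35 15 0 0" --pt "1 -0.19 0.31 0.35 15 0 0"

```text
time: 15.1
position: [0.4446, -0.1946, 0.1947]
tool_rot: [0.792, 0.61, 0.012, 0.016]
ft_force: [0.8, -1.1, -2.5]
grip_width: 0.0157
```

```bash
python3 - <<'E'
from h import *
print(get_obs()["position"])
for pt,zl,s in((-5,.153,-.018),(-12,.15,-.015),(-20,.148,-.015),(-28,.145,-.015),(-36,.143,-.015),(-45,.142,-.015)):
    p,r=lip_tcp(s,zl,-15,pt);print(pt,end=" ");delta(p,r)
E
```

```text
[ 0.44458504 -0.19464522  0.19469719]
-5 delta [ 0.038  0.161 -0.379] [7.35 0.05 0.24] dist mm 10.3296993811748
-12 delta [ 0.036  0.576 -0.72 ] [14.35  0.06  0.23] dist mm 23.065676277256458
-20 delta [ 0.034  0.982 -1.123] [22.35  0.08  0.23] dist mm 37.30700393174499
-28 delta [ 0.032  1.449 -1.425] [30.35  0.1   0.23] dist mm 50.820976034812524
-36 delta [ 0.03   1.972 -1.697] [38.35  0.11  0.22] dist mm 65.05622613702663
-45 delta [ 0.027  2.615 -1.961] [47.35  0.13  0.21] dist mm 81.71873274592852
```

Call:
carry_out --pt "1 0.04 0.08 -0.19 3.7 0 0" --pt "1 0.04 0.16 -0.38 7.3 0 0" --pt "1 0.04 0.37 -0.55 10.8 0 0" --pt "1 0.04 0.58 -0.72 14.4 0 0" --pt "1 0.04 0.78 -0.92 18.4 0 0" --pt "1 0.04 0.98 -1.12 22.4 0 0" --pt "1 0.04 1.21 -1.27 26.4 0 0" --pt "1 0.04 1.45 -1.43 30.4 0 0"

```text
time: 15.9
position: [0.4759, -0.2012, 0.2303]
tool_rot: [0.768, 0.592, -0.148, -0.195]
ft_force: [0.1, 0.1, -2.1]
grip_width: 0.0157
```

Call:
carry_out --pt "1 0 0.24 -0.25 4 0 0" --pt "1 0 0.48 -0.5 8 0 0" --pt "1 0 0.75 -0.75 12.5 0 0" --pt "1 0 1.0 -1.0 17 0 0" --pt "1 0 1.0 -1.0 17 0 0" --pt "1 0 1.0 -1.0 17 0 0"

```text
time: 16.5
position: [0.508, -0.21, 0.2396]
tool_rot: [0.731, 0.563, -0.234, -0.306]
ft_force: [0.0, 0.0, -2.2]
grip_width: 0.0155
```

```bash
python3 vj.py 11
```

```text
[ 0.50800534 -0.20999349  0.23957721] 16.5 [ 0.01657642  0.04516878 -2.21537408] 0.015472186822902972
```

View pics/s11.png

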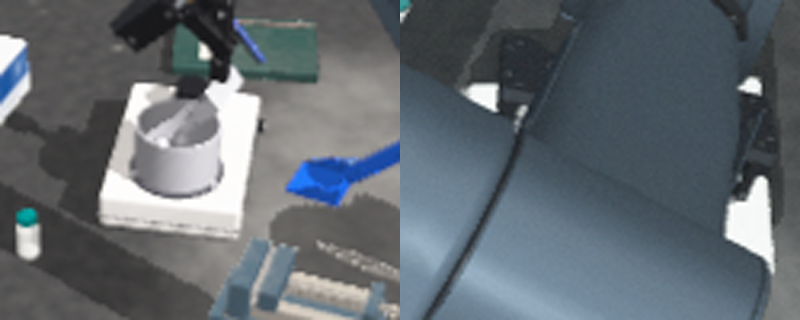

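```bash
python3 - <<'E'
from h import *
o=get_obs();R0=R.from_quat(o["tool_rot"])
delta(o["position"]+[-.01,0,.05],R0)
p0=o["position"]+[-.01,0,.05]
p,r=scoop_tcp([.64,.02],.16,10,0);print(p);delta(p,r,p0,R0)
E
```

```text
delta [-0.099 -1.693 -1.133] [0. 0. 0.] dist mm 50.99019513592786
[0.57076801 0.00779253 0.2043    ]
delta [9.168 2.895 2.036] [-44.51  -9.9  -23.51] dist mm 245.69001273823633
```

Call:
carry_out --pt "1 0 -0.6 -0.4 0 0 0" --pt "1 -0.1 -1.2 -0.8 0 0 0" --pt "1 -0.1 -1.7 -1.1 0 0 0" --pt "1 -0.1 -1.7 -1.1 0 0 0"

```text
time: 17.0
position: [0.4979, -0.2108, 0.2944]
tool_rot: [0.733, 0.563, -0.233, -0.303]
ft_force: [-0.3, 0.5, -1.5]
grip_width: 0.0157
```

Call:
carry_out --pt "1 0.8 0.25 0.15 -7 -1.5 -3.5" --pt "1 2.2 0.7 0.45 -14 -3 -7" --pt "1 3.7 1.2 0.8 -21 -4.6 -11" --pt "1 5.2 1.6 1.15 -28 -6.2 -15" --pt "1 6.6 2.1 1.45 -35 -7.8 -18.5" --pt "1 7.9 2.5 1.75 -42 -9.3 -22" --pt "1 8.8 2.8 1.95 -44.5 -9.9 -23.5" --pt "1 9.17 2.9 2.04 -44.5 -9.9 -23.5"

```text
time: 17.8
position: [0.5679, 0.0101, 0.203]
tool_rot: [0.642, 0.767, -0.001, -0.002]
ft_force: [-0.8, -1.6, -1.4]
grip_width: 0.0155
```

Call:
carry_out --pt "1 0 0 0 0 0 0" --pt "1 0 0 0 0 0 0" --pt "1 0 0 0 0 0 0"

```text
time: 18.1
position: [0.5715, 0.0062, 0.2036]
tool_rot: [0.644, 0.765, -0.001, -0.0]
ft_force: [-1.3, 0.1, -1.9]
grip_width: 0.0157
```

```bash
python3 vj.py 12; python3 - <<'E'
from h import *
p,r=scoop_tcp([.64,.02],.003,10,0);delta(p,r)
a=cv2.imread('pics/side12.png')[130:270,190:330];b=cv2.imread('pics/top12.png')[140:260,230:350]
cv2.imwrite('pics/q12.png',np.hstack([cv2.resize(x,(400,400),interpolation=2) for x in(a,b)]))
E
```

```text
[0.57151778 0.00617634 0.20364463] 18.1 [-1.32086185  0.09830532 -1.88139719] 0.015684808627124163
delta [6.100e-02 2.000e-03 6.248e+00] [-0.09  0.01 -0.13] dist mm 156.206124442343
```

View pics/s12.png

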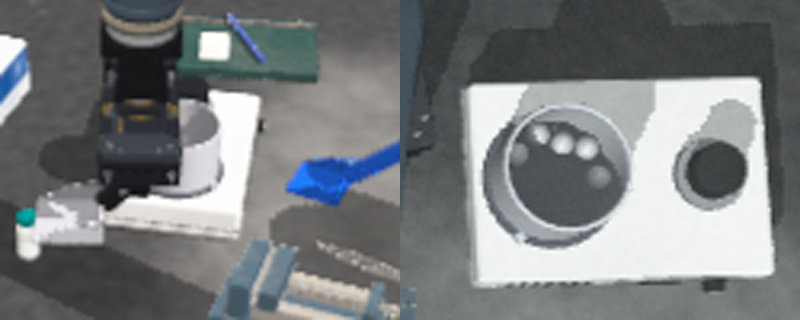

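View pics/q12.png

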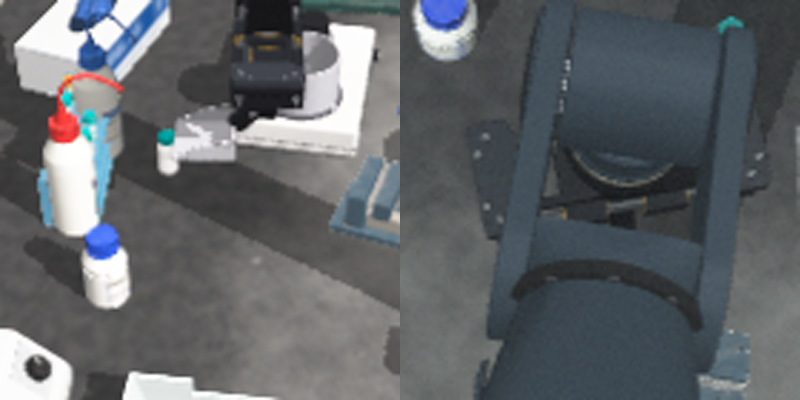

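Call:
carry_out --pt "1 0 0 1 0 0 0" --pt "1 0 0 2.2 0 0 0" --pt "1 0 0 3.5 0 0 0" --pt "1 0 0 4.7 0 0 0" --pt "1 0 0 5.6 0 0 0" --pt "1 0 0 6.1 0 0 0" --pt "1 0 0 6.25 0 0 0" --pt "1 0 0 6.25 0 0 0"

```text
time: 19.0
position: [0.5708, 0.0072, 0.0472]
tool_rot: [0.643, 0.766, -0.001, -0.001]
ft_force: [0.2, -0.7, -1.6]
grip_width: 0.0158
```

Call:
carry_out --pt "1 0 0 0.04 0 0 0" --pt "1 0 0 0.08 0 0 0" --pt "1 0 0 0.08 0 0 0"

```text
time: 19.3
position: [0.5709, 0.0076, 0.046]
tool_rot: [0.643, 0.766, -0.0, 0.0]
ft_force: [-0.1, 0.4, -1.9]
grip_width: 0.0161
```

Call:
carry_out --pt "1 0 0 0.04 0 0 0" --pt "1 0 0 0.06 0 0 0" --pt "1 0 0 0.06 0 0 0"

```text
time: 19.6
position: [0.5705, 0.0076, 0.0442]
tool_rot: [0.643, 0.766, -0.0, -0.0]
ft_force: [-2.1, 0.2, 3.4]
grip_width: 0.0157
```

Call:
carry_out --pt "1 0 0 -0.03 0 0 0" --pt "0 0 0 -0.03 0 0 0" --pt "-0.5 0 0 -0.03 0 0 0" --pt "-1 0 0 -0.03 0 0 0" --pt "-1 0 0 -0.03 0 0 0" --pt "-1 0 0 -0.03 0 0 0" --pt "-1 0 0 -0.03 0 0 0" --pt "-1 0 0 -0.03 0 0 0"

```text
time: 20.4
position: [0.5703, 0.0076, 0.0444]
tool_rot: [0.643, 0.766, -0.001, -0.001]
ft_force: [-0.8, 0.3, 0.0]
grip_width: 0.0638
```

Call:
carry_out --pt "-1 0 0 -0.5 0 0 0" --pt "-1 0 0 -1.5 0 0 0" --pt "-1 0 0 -3 0 0 0" --pt "-1 0 0 -5 0 0 0" --pt "-1 0 0 -5.6 0 0 0" --pt "1 0 0 -5.6 0 0 0"

```text
time: 21.0
position: [0.5728, 0.0073, 0.1885]
tool_rot: [0.643, 0.766, 0.001, 0.003]
ft_force: [-0.4, 0.7, -0.6]
grip_width: 0.084
```

```bash
python3 - <<'E'
from h import *
o=get_obs();print(o["position"],o["time"],o["grip_width"])
B=[.5640,-.3555]
delta([*B,.125],pose(0));delta([*B,.18],pose(0))
E
```

```text
[0.57283823 0.00730052 0.18852994] 21.0 0.08404906591464205
delta [-14.224  -2.879   2.563] [0.36 0.13 9.98] dist mm 368.42690816795687
delta [-14.23   -2.865   0.363] [0.36 0.13 9.98] dist mm 363.0083923448659
```

Call:
carry_out --pt "1 -1.8 -0.36 0.05 0 0 2" --pt "1 -3.8 -0.77 0.1 0 0 4" --pt "1 -5.8 -1.17 0.2 0 0 6" --pt "1 -7.8 -1.57 0.2 0 0 8" --pt "1 -9.8 -1.97 0.3 0 0 10" --pt "1 -11.8 -2.38 0.36 0 0 10" --pt "1 -13.4 -2.7 0.36 0 0 10" --pt "1 -14.23 -2.87 0.36 0 0 10"

```text
time: 21.8
position: [0.5602, -0.3593, 0.1737]
tool_rot: [0.709, 0.706, -0.001, -0.001]
ft_force: [0.4, 0.0, -0.0]
grip_width: 0.0232
```

Call:
carry_out --pt "1 0 0 0 0 0 0" --pt "1 0 0 0 0 0 0" --pt "1 0 0 0 0 0 0"

```text
time: 22.1
position: [0.5612, -0.3527, 0.1747]
tool_rot: [0.707, 0.707, -0.0, -0.002]
ft_force: [0.2, 0.4, 0.2]
grip_width: 0.0027
```

```bash
python3 - <<'E'
from h import *
o=get_obs();print(o["position"],o["time"],o["grip_width"],o["ft_force"])
for n in("side","top","wrist"):
    i=camera_info(n);p,d=camera(n);np.save(f"pics/{n}13.npy",d);cv2.imwrite(f"pics/{n}13.png",p[:,:,::-1])
    rr,cc=np.mgrid[0:420,0:560];P=deproj(i,rr,cc,d)
    if n=="top":
        P[...,2]+=.0033;m=np.zeros(P.shape[:2],bool);m[160:230,255:330]=1
        q=m&(P[...,2]<.03)&(p.min(2)>95);nn,l,s,_=cv2.connectedComponentsWithStats(q.astype(np.uint8));Q=P[l==1+np.argmax(s[1:,4])];print("pan",cv2.minAreaRect((Q[:,:2]*1000).astype(np.float32)),Q[:,2].min(),np.median(Q[:,2]),len(Q))
        q=m&(P[...,2]>.03)&(P[...,2]<.15);print("handle",P[q].mean(0),P[q].max(0))
    if n=="wrist":
        print("spot",[(x["pixel"],x["score"]) for x in spot_in("wrist","run_button_top")])
        q=(P[...,2]>.084)&(P[...,2]<.098)&(p.max(2)<90);Q=P[q];print("btn",len(Q),Q.mean(0) if len(Q) else 0, Q.min(0),Q.max(0))
delta([.564,-.3555,.1],pose(0))
a=cv2.imread('pics/side13.png')[100:260,180:360];b=cv2.imread('pics/top13.png')[130:270,230:470]
cv2.imwrite('pics/q13.png',np.hstack([cv2.resize(a,(320,290),interpolation=2),cv2.resize(b,(480,290),interpolation=2)]))
E
```

```text
[ 0.5611666  -0.35270729  0.17471524] 22.1 0.002656077798866431 [0.22535025 0.36715481 0.22444441]
pan ((595.0101318359375, 40.322975158691406), (118.0208740234375, 168.90957641601562), 89.35929107666016) -0.006131381790544036 0.003871854791580395 1450
handle [0.57038989 0.00802611 0.07413452] [0.61915847 0.04692261 0.11358114]
spot [([243.7, 424.2], 0.67), ([217.3, 278.6], 0.64)]
btn 2704 [ 0.56505766 -0.31981709  0.09381084] [ 0.5424148  -0.37847064  0.08401099] [ 0.59994478 -0.1755788   0.09797456]
delta [-0.077  0.092  3.024] [-0.11 -0.01  0.08] dist mm 75.66789436764994
```

View pics/q13.png

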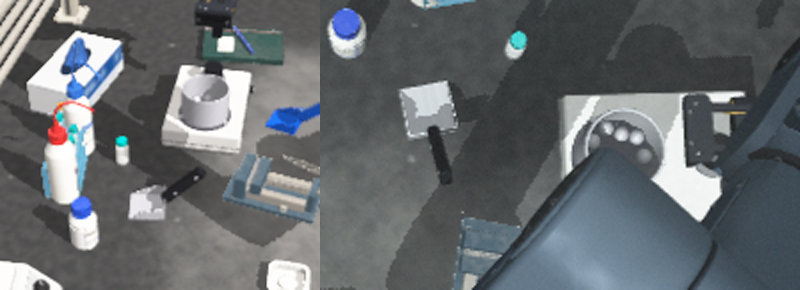

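View pics/wrist13.png

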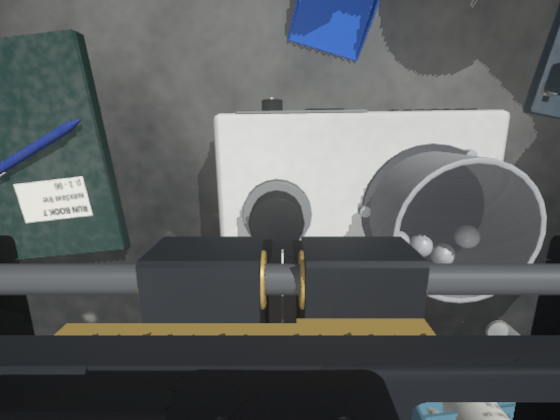

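Call:
carry_out --pt "1 -0.07 0.08 1 0 0 0" --pt "1 -0.07 0.08 2 0 0 0" --pt "1 -0.07 0.08 2.7 0 0 0" --pt "1 -0.07 0.08 3.0 0 0 0" --pt "1 -0.07 0.08 3.08 0 0 0" --pt "1 -0.07 0.08 3.08 0 0 0" --pt "1 -0.07 0.08 3.08 0 0 0" --pt "1 -0.07 0.08 3.08 0 0 0"

```text
time: 23.1
position: [0.564, -0.3574, 0.0996]
tool_rot: [0.707, 0.707, -0.001, 0.001]
ft_force: [0.5, -0.5, 1.0]
grip_width: 0.0006
```

Call:
carry_out --pt "1 0 0 0.1 0 0 0" --pt "1 0 0 0.2 0 0 0" --pt "1 0 0 0.2 0 0 0" --pt "1 0 0 0.2 0 0 0"

```text
time: 23.5
position: [0.5637, -0.3573, 0.0939]
tool_rot: [0.707, 0.707, -0.001, 0.0]
ft_force: [0.1, 0.1, 2.0]
grip_width: 0.0006
```

Call:
carry_out --pt "1 0 0 0.1 0 0 0" --pt "1 0 0 0.2 0 0 0" --pt "1 0 0 0.2 0 0 0" --pt "1 0 0 0.2 0 0 0" --pt "1 0 0 0.2 0 0 0"

```text
time: 24.0
position: [0.5637, -0.3573, 0.0887]
tool_rot: [0.707, 0.707, -0.001, -0.0]
ft_force: [0.9, -0.6, 4.3]
grip_width: 0.0004
```

```bash
python3 - <<'E'
from h import *
d=np.load("pics/wrist13.npy");p=cv2.imread("pics/wrist13.png")
i=camera_info("wrist")
D=d[198:232,260:292];print("btn depth old",np.median(D),"deck depth",np.median(d[150:170,240:340]))
f=[];z=[]
for k in range(5):
    pp,dd=camera("wrist");o=get_obs();f.append(o["ft_force"][2]);z.append(o["position"][2])
print(np.round(f,2),np.mean(f),z)
cv2.imwrite("pics/wrist14.png",pp[:,:,::-1])
rr,cc=np.mgrid[0:420,0:560];P=deproj(i,rr,cc,dd)
np.save("pics/Pw14.npy",P)
print("deck",[np.median(P[r:r+10,230:330,2]).round(4) for r in range(60,180,15)])
E
```

```text
btn depth old 0.25085813 deck depth 0.28023738
[3.67 3.61 4.26 3.49 4.23] 3.8505755360860108 [np.float64(0.08869369127500559), np.float64(0.0886775303283085), np.float64(0.08864627431438503), np.float64(0.08865807894729966), np.float64(0.08865243587348326)]
deck [np.float64(0.0002), np.float64(0.0003), np.float64(0.0012), np.float64(0.0548), np.float64(0.0552), np.float64(0.0552), np.float64(0.0551), np.float64(0.0552)]
```

View pics/wrist14.png

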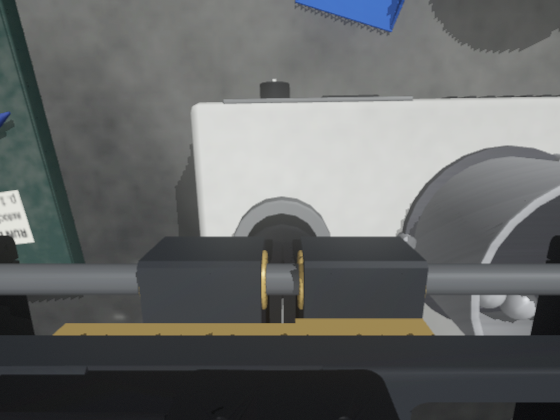

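```bash
python3 - <<'E'
from h import *
P=np.load("pics/Pw14.npy");p=cv2.imread("pics/wrist14.png")
for r in range(200,237,4):print(r,[(c,int(P[r,c,2]*10000)/10,int(p[r,c].mean())) for c in range(240,325,8)])
E
```

```text
200 [(240, 55.6, 216), (248, 55.7, 216), (256, 54.1, 214), (264, 59.5, 129), (272, 65.2, 125), (280, 66.7, 147), (288, 66.1, 134), (296, 64.1, 130), (304, 53.9, 213), (312, 55.3, 212), (320, 56.0, 214)]
204 [(240, 54.8, 216), (248, 55.3, 214), (256, 58.8, 133), (264, 66.9, 153), (272, 66.1, 154), (280, 67.8, 152), (288, 67.8, 152), (296, 67.0, 157), (304, 66.7, 130), (312, 54.9, 212), (320, 54.8, 213)]
208 [(240, 55.3, 215), (248, 55.5, 214), (256, 67.0, 150), (264, 66.5, 153), (272, 67.6, 152), (280, 66.9, 152), (288, 67.1, 151), (296, 67.4, 151), (304, 67.2, 153), (312, 66.3, 133), (320, 55.1, 212)]
212 [(240, 55.6, 215), (248, 65.1, 116), (256, 66.9, 152), (264, 67.2, 152), (272, 67.0, 152), (280, 67.4, 151), (288, 67.8, 150), (296, 66.6, 150), (304, 66.4, 150), (312, 66.5, 154), (320, 56.0, 212)]
216 [(240, 55.7, 215), (248, 66.6, 152), (256, 66.9, 152), (264, 65.9, 151), (272, 70.3, 69), (280, 74.8, 70), (288, 72.5, 70), (296, 69.3, 105), (304, 66.6, 149), (312, 67.3, 148), (320, 65.9, 125)]
220 [(240, 55.5, 162), (248, 66.7, 152), (256, 67.0, 150), (264, 71.5, 67), (272, 79.5, 
[... 197 characters left out ...]
66), (280, 87.3, 71), (288, 87.3, 65), (296, 86.4, 66), (304, 76.8, 66), (312, 67.8, 148), (320, 68.0, 147)]
228 [(240, 66.0, 152), (248, 67.4, 150), (256, 79.6, 63), (264, 88.5, 67), (272, 88.1, 71), (280, 88.4, 69), (288, 87.5, 71), (296, 88.1, 73), (304, 85.4, 63), (312, 68.1, 133), (320, 67.5, 147)]
232 [(240, 66.3, 151), (248, 66.5, 141), (256, 86.8, 62), (264, 88.5, 69), (272, 87.5, 68), (280, 87.1, 66), (288, 87.4, 66), (296, 87.7, 65), (304, 87.2, 68), (312, 79.9, 62), (320, 66.5, 146)]
236 [(240, 163.7, 116), (248, 164.2, 67), (256, 164.5, 68), (264, 164.3, 68), (272, 87.9, 66), (280, 87.2, 65), (288, 88.5, 65), (296, 88.2, 64), (304, 163.4, 65), (312, 162.5, 65), (320, 163.6, 113)]
```

Call:
carry_out --pt "1 0 0 0.05 0 0 0" --pt "1 0 0 0.1 0 0 0" --pt "1 0 0 0.15 0 0 0" --pt "1 0 0 0.2 0 0 0" --pt "1 0 0 0.2 0 0 0" --pt "1 0 0 0.2 0 0 0"

```text
time: 24.85
position: [0.5636, -0.3573, 0.0836]
tool_rot: [0.707, 0.707, -0.001, -0.0]
ft_force: [2.9, -0.9, 4.6]
grip_width: 0.0001
```

```bash
cat > b.py <<'E'
from h import *
f=[];z=[];b=[];dk=[]
for k in range(6):
    i=camera_info("wrist");pp,dd=camera("wrist");o=get_obs();f.append(o["ft_force"][2]);z.append(o["position"][2])
    rr,cc=np.mgrid[0:420,0:560];P=deproj(i,rr,cc,dd);Z=P[195:240,240:325,2];D=pp[195:240,240:325].mean(2)
    s=Z[(D<80)&(Z<.1)];b.append(np.median(s[s>np.percentile(s,50)]));dk.append(np.median(P[120:180,230:330,2]))
print("f",np.mean(f),"z",np.mean(z),"btn",np.mean(b),"deck",np.mean(dk),o["time"])
E
python3 b.py
```

```text
f 5.041456055215539 z 0.08364064156056368 btn 0.08316039094117554 deck 0.05509536586987357 25.15
```

```bash
python3 - <<'E'
from h import *
i=camera_info("wrist");o=get_obs();R0=R.from_quat(o["tool_rot"])
rel=R0.inv().apply(np.array(i["origin"])-o["position"]);rr=R0.inv()*R.from_quat(i["rotation"])
p13=np.array([.5611666,-.35270729,.17471524]);R13=R.from_quat([.707,.707,0,-.002])
j=dict(mtx=i["mtx"],origin=p13+R13.apply(rel),rotation=(R13*rr).as_quat())
d=np.load("pics/wrist13.npy");p=cv2.imread("pics/wrist13.png");r,c=np.mgrid[0:420,0:560];P=deproj(j,r,c,d)
print("deck",np.median(P[150:170,240:340,2]),np.median(P[120:140,240:340,2]))
m=(p.max(2)<90);m[:190]=0;m[236:]=0;m[:,:250]=0;m[:,305:]=0;Z=P[...,2][m];Z=Z[(Z>.05)&(Z<.11)];print(len(Z),np.percentile(Z,[20,40,60,80]))
E
```

```text
deck 0.05451612784328547 0.054537916036525275
2050 [0.09343645 0.09407838 0.09448254 0.09490253]
```

Call:
carry_out --pt "1 0 0 0.03 0 0 0" --pt "1 0 0 0.06 0 0 0" --pt "1 0 0 0.06 0 0 0" --pt "1 0 0 0.06 0 0 0" --pt "1 0 0 0.06 0 0 0" --pt "1 0 0 0.06 0 0 0" --pt "1 0 0 0.06 0 0 0" --pt "1 0 0 0.06 0 0 0"

```text
time: 25.95
position: [0.5637, -0.3573, 0.0822]
tool_rot: [0.707, 0.707, -0.001, -0.0]
ft_force: [3.0, -1.4, 6.1]
grip_width: 0.0004
```

Call:
carry_out --pt "1 0 0 0 0 0 0" --pt "1 0 0 0 0 0 0" --pt "1 0 0 0 0 0 0" --pt "1 0 0 0 0 0 0" --pt "1 0 0 0 0 0 0" --pt "1 0 0 0 0 0 0" --pt "1 0 0 0 0 0 0" --pt "1 0 0 0 0 0 0"

```text
time: 26.75
position: [0.5636, -0.3572, 0.0822]
tool_rot: [0.707, 0.707, -0.001, -0.0]
ft_force: [1.9, -1.8, 5.5]
grip_width: 0.0006
```

```bash
python3 b.py; python3 - <<'E'
from h import *
p,d=camera("side");cv2.imwrite("pics/side15.png",p[:,:,::-1]);a=p[120:260,200:340,::-1];cv2.imwrite("pics/s15.png",cv2.resize(a,(560,560),interpolation=2))
E
```

```text
f 5.077880998887892 z 0.08216375178968738 btn 0.08173471802033211 deck 0.05509033377412714 27.05
```

View pics/s15.png

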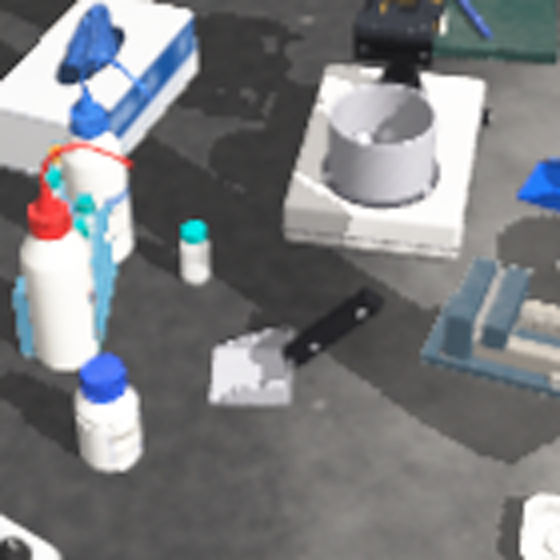

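Call:
carry_out --pt "1 0 0 0.03 0 0 0" --pt "1 0 0 0.03 0 0 0" --pt "1 0 0 0.03 0 0 0" --pt "1 0 0 0.03 0 0 0" --pt "1 0 0 0.03 0 0 0" --pt "1 0 0 0.03 0 0 0" --pt "1 0 0 0.03 0 0 0" --pt "1 0 0 0.03 0 0 0"

```text
time: 27.9
position: [0.5637, -0.3572, 0.0814]
tool_rot: [0.707, 0.707, -0.001, -0.0]
ft_force: [3.0, -1.9, 6.1]
grip_width: 0.0003
```

Call:
carry_out --pt "1 0 0 0 0 0 0" --pt "1 0 0 0 0 0 0" --pt "1 0 0 0 0 0 0" --pt "1 0 0 0 0 0 0" --pt "1 0 0 0 0 0 0" --pt "1 0 0 0 0 0 0" --pt "1 0 0 0 0 0 0" --pt "1 0 0 0 0 0 0"

```text
time: 28.7
position: [0.5636, -0.3573, 0.0814]
tool_rot: [0.707, 0.707, -0.001, -0.0]
ft_force: [2.3, -1.4, 5.1]
grip_width: 0.0006
```

```bash
python3 b.py; python3 -c "
from rig import *
print(hand_in())"
```

```text
f 5.472764815913251 z 0.0814552604350114 btn 0.0810503745847612 deck 0.05509539105347192 29.0
the job is handed in; nothing more can be done
None
```

The job is handed in at about 29 s with the run button held down; `hand_in()` gave no verdict.

- **Balls:** I scooped up all five at once and poured them into the mill's jar. The top picture after the pour shows five balls in the jar. The pictures show none left in the scoop, the tray or on the bench.
- **Scoop:** It stands empty and released on the open bench, apart from tray and mill, and looks level in the last side picture. My automatic check of its pan in the top view after release picked up the wrong patch, so that rests on the picture alone.
- **Bottle and vial:** Both stand upright where they were in the last side picture; I did not measure their positions again.
- **Run button:** The closed fingers hold it with about 5.5 N, steady. My checks of how far down it is disagree:

| Check | Travel |
|---|---|
| Button top against the stated 91 mm height | 10 mm |
| Spring force | 13 mm |
| Change in wrist-camera depth since release | 13.5 mm |

All three lie within the allowed 8 to 16 mm and well short of the 20 mm trip point.

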